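# Load the model drying bay, latch its gate and switch it on

## Task

Load every sectional dental model lying on the bench (three or four of them) into the white drying bay, one to a pocket, flat on the bottom with its blue tab towards the gate, then push the gate shut until its spring tongue snaps in. Only then take the red-handled stylus from its stand and with its tip, never with your fingers, flip the orange rocker fully on, leaving the black rockers off, and stand the stylus back fully home in its stand. Leave the two jars and the full arch model where they are.

Things in the scene. Friction and masses are not known exactly. Their poses are not given: they have to be found in the camera images.
- bay: white drying bay fixed on the bench, origin on the bench; in its frame (x away from the robot, y left; yaw within 0.1 rad), mm: floor x -120 to 0, open above, with four pockets; side walls y +-130 to +-142, 45 high; gate in front at x -128; behind, the console box x 0 to 80, y +-142, 50 high, rocker bank on top. A strike post stands at the front right corner
- place1 (a point): the leftmost (+y) of four shallow pockets in a row in the grey raised bay floor, each with a green mark: where the middle of a model's underside belongs, at x -55, y +87 mm in the bay's frame, on the pocket's bottom, 6 mm above the bench. The pocket runs 43 mm from here towards the gate, 29 mm away from it and 21 mm to each side; the floor around is 6 mm higher
- place2 (a point): the second pocket, y +29 mm, otherwise as place1
- place3 (a point): the third pocket, y -29 mm, otherwise as place1
- place4 (a point): the rightmost pocket, y -87 mm, otherwise as place1
- m1: loose dental model, may be absent: cream stone block with a row of teeth, on a blue base, 48 mm long (x), 30 wide (y), straight sides to 26 mm, teeth to 35 mm high, about 80 g; origin: centre of the block's underside. A blue tab 14 x 12 x 8 mm sticks out at its -x end. Starts flat on the bench left of the bay, yaw within 1.7 rad. In a pocket (any one), its axes lie along the bay's
- m2: loose dental model, may be absent: cream stone block with a row of teeth, on a blue base, 48 mm long (x), 30 wide (y), straight sides to 26 mm, teeth to 35 mm high, about 80 g; origin: centre of the block's underside. A blue tab 14 x 12 x 8 mm sticks out at its -x end. Starts flat on the bench left of the bay, yaw within 1.7 rad. In a pocket (any one), its axes lie along the bay's
- m3: loose dental model, may be absent: cream stone block with a row of teeth, on a blue base, 48 mm long (x), 30 wide (y), straight sides to 26 mm, teeth to 35 mm high, about 80 g; origin: centre of the block's underside. A blue tab 14 x 12 x 8 mm sticks out at its -x end. Starts flat on the bench left of the bay, yaw within 1.7 rad. In a pocket (any one), its axes lie along the bay's
- m4: loose dental model, may be absent: cream stone block with a row of teeth, on a blue base, 48 mm long (x), 30 wide (y), straight sides to 26 mm, teeth to 35 mm high, about 80 g; origin: centre of the block's underside. A blue tab 14 x 12 x 8 mm sticks out at its -x end. Starts flat on the bench left of the bay, yaw within 1.7 rad. In a pocket (any one), its axes lie along the bay's
- gate (a joint): opening angle of the blue swing gate, rad: 0 shut, starts 0.3 to 0.5, stop at 1.0. Hinged at the bay's front left corner, free end to the right, opens towards the robot. Panel 268 mm long, 10 thick, 5 to 47 mm above the bench. A weak spring (0.02 N m) reopens it unless latched; latching takes about 5 to 10 N at gate_push; latched, it may rest at up to 0.015
- gate_push (a point): point on the gate's outer face, 160 mm from the hinge axis along the gate, 30 mm above the bench: push here or nearer the free end towards the inside (about bay +x)
- gate_hinge (a point): on the gate's vertical hinge axis, in the panel's mid-plane, 30 mm above the bench; its x axis is the panel's normal (to the inside), its -y axis runs along the panel to the free end
- tongue (a joint): how far the sloped brass spring tongue at the gate's free end is pushed in, m: 0 fully out, at most 0.009; it is pushed in about 7 mm while riding over the steel strike post (from about gate 0.055) and snaps out behind it just before gate 0
- unit_orange: dark frame, 38 x 22 x 6 mm, of the orange rocker, on the console top (origin at its underside, 50 mm above the bench). The four units stand side by side in a row along the bay's y, 26 mm apart, in an order that changes
- rk_orange (a joint): angle of the orange rocker, rad: 0 off (far, +x, end raised 3.7 mm, near end down), 0.5 fully on (far end pressed down); stays where it is left; about 3 N pressed near the far end moves it
- rk_orange_press (a point): on the top face of the orange rocker (30 x 14 mm, tilting about bay y), 10 mm from its middle towards its far (+x) end, moving with it: about 66 mm above the bench when off, 61 when on
- rk_black1 (a joint): one of the three black rockers in the row, built as rk_orange; starts off (0) and stays off
- rk_black2 (a joint): one of the three black rockers in the row, built as rk_orange; starts off (0) and stays off
- rk_black3 (a joint): one of the three black rockers in the row, built as rk_orange; starts off (0) and stays off
- stylus: setting stylus standing tip down in its stand, 45 g: red square handle 16 x 16 mm, from 4 to 49 mm above the origin; dark round shoulder of 24 mm diameter, 0 to 4 mm; below it a steel shaft of 8 mm diameter with a 5 mm thick tip, which ends 60 mm below the origin. Origin on the axis at the shoulder's underside; z along the axis, tip to handle
- stand: fixed wooden stand block, 56 x 56 x 68 mm high, origin at the centre of its underside; a 15 mm square upright hole with a 4 mm chamfer in the middle of its top goes right through. In the stand, the stylus's shoulder rests on the block's top, so its origin is 68 mm above the stand's
- arch_model: bystander: a loose full dental arch model, 58 x 62 x 34 mm, origin at its underside
- jar_white: bystander: a loose white jar, 44 mm diameter, 45 mm high, origin at its underside
- jar_brown: bystander: a loose brown jar with a black cap, 40 mm diameter, 42 mm high, origin at its underside
Not all that is in view belongs to the job. There is more than one size of the stylus; the job needs the smaller. Leave any yellow look-alike of the m4 alone.

How it is judged (in metres and radians):
On the way, in this order (a step that is already met when the one before it is completed fails the run):
1. every model present lies in a pocket, tab towards the gate, released ((horizontal distance between m1 and place1 below 0.012 m or horizontal distance between m1 and place2 below 0.012 m or horizontal distance between m1 and place3 below 0.012 m or horizontal distance between m1 and place4 below 0.012 m) and angle between the x axis of each of m1, m2, m3, m4 and the x axis of bay, either way round below 0.2 rad and x of gate_hinge in the frame of m1 below 0 m and angle between each of m1, m2, m3, m4's own z axis and vertical below 0.12 rad and height (world z) of each of m1, m2, m3, m4 below 0.009 m and linear speed of each of m1, m2, m3, m4 below 0.02 m/s and contact force between each of m1, m2, m3, m4 and the fingers below 0.05 N and (horizontal distance between m2 and place1 below 0.012 m or horizontal distance between m2 and place2 below 0.012 m or horizontal distance between m2 and place3 below 0.012 m or horizontal distance between m2 and place4 below 0.012 m) and x of gate_hinge in the frame of m2 below 0 m and (horizontal distance between m3 and place1 below 0.012 m or horizontal distance between m3 and place2 below 0.012 m or horizontal distance between m3 and place3 below 0.012 m or horizontal distance between m3 and place4 below 0.012 m) and x of gate_hinge in the frame of m3 below 0 m and (horizontal distance between m4 and place1 below 0.012 m or horizontal distance between m4 and place2 below 0.012 m or horizontal distance between m4 and place3 below 0.012 m or horizontal distance between m4 and place4 below 0.012 m) and x of gate_hinge in the frame of m4 below 0 m), for 0.2 s.
2. the gate is shut and its tongue has snapped out behind the strike (value of joint gate below 0.03 rad and value of joint tongue below 0.002 m), for 0.3 s.
3. the orange rocker is pressed fully on with the stylus while the gate is latched (all of step 2 and value of joint rk_orange above 0.42 rad and contact force between stylus and unit_orange above 0.3 N), for 0.02 s.
At the end, for the whole second after the job is handed in: Models flat, still, down in pockets (12 mm, 0.2 rad), tab to the gate; gate below 0.03 rad, tongue within 2 mm of out; orange rocker above 0.42 rad, blacks below 0.15; stylus released, still, upright (7 deg), shoulder on the stand (4 mm), within 12 mm of its centre (all of step 1 and all of step 2 and value of joint rk_orange above 0.42 rad and value of joint each of rk_black1, rk_black2, rk_black3 below 0.15 rad and horizontal distance between stylus and stand below 0.012 m and z of stylus in the frame of stand between 0.064 and 0.073 m and angle between stylus's own z axis and vertical below 0.12 rad and linear speed of stylus below 0.02 m/s and contact force between stylus and the fingers below 0.05 N); the robot touches nothing.
It fails at once if the fingers press the orange rocker or its frame (contact force between the fingers and unit_orange above 1 N).
It fails at once if a bystander is moved more than 30 mm (distance of any of arch_model, jar_white, jar_brown from where it was at the start of the episode above 0.03 m).
Of m1, m2, m3, m4 only 3 to 4 are there at a start; the rules pass over those that are not, and their reading is None.
At some moment in a run one of m1, m2, m3, m4 may be knocked a few centimetres aside while the robot is not near it.
It also fails if it takes over 192 s, if anything falls off the work surface, if the arm or the gripper's body presses on something with over 40 N, if the wrist force passes 120 N, or if a joint passes its speed limit or range.

## Robot

A 6-joint arm with a two-finger parallel gripper is mounted at the origin on the work surface. World frame = base frame: x ahead of the robot, y to its left, z up, the work surface at z = 0. Lengths are in mm, angles in rad, forces in N, time in s.
With the tool pointing down it reaches from about 300 to 775 mm from the base axis. Payload 14.6 kg.
Tool frame: the origin (TCP) lies on the front face of the gripper's body, between the roots of the fingers; the fingertips stand 97 mm ahead of it and the grasp point (between the pads) lies 78 mm ahead of it; z points along the fingers, y is the line along which they close (so a half turn about z gives the same grasp; the last joint's range is limited). The gripper opens to 94 mm and grips with 3 to 60 N. Pads are 16 mm wide; open, the fingers measure 119 mm over their backs; the gripper's body (75 mm by 177 mm) begins 78 mm behind the grasp point.
Start: joints at [1.159, 0.3, 1.521, -0, 1.321, -0.067], TCP at [185.902, 517.62, 302.646] pointing down, gripper open.
Joint ranges: [-3.03, 3.03], [-0.79, 2.21], [0.23, 2.52], [-1.04, 4.18], [0, 3.07], [-2.55, 2.55]. Speed limits (rad/s): [2.22, 2.22, 2.57, 3.14, 3.14, 3.14].

## Interface

Orientations are given as [roll, pitch, yaw] about the fixed x, y, z axes, in that order (R = Rz(yaw) Ry(pitch) Rx(roll)).
In Python, from cell import * gives the robot as it stands.
- The arm moves only by the tool carry_out, never from a script. Its arguments are lists of equal length, an entry for each row: "slide": the shift along the world's x, y, z scaled (see below), a list of three; "dr": the turn, a rotation vector about the world's x, y, z scaled (see below), a list of three; "gripper": the opening in per cent of the stroke, from 0 (shut) to 100 (fully open). A call has 1 to 10 rows; each row is the pose to reach, as a shift and turn from the pose commanded when the call began, turning the shorter way round; what a row does not reach only later rows make up. The controller multiplies each number of a shift by 0.25 m and each number of a turn by 360 degrees. A row lasts 1/12 s, in which the tool goes at most 41.7 mm and 7.16 degrees, less where a joint would pass 70% of its speed; a pose out of reach is approached as far as the arm can. A call with a number of a shift or a turn outside -1 to 1 is refused whole. A call with a gripper value outside its range is refused whole. The fingers move at their own pace and stop on an object; "newtons" is the grip in N (left out, the last holds). Time passes only in rows, so rows that repeat a pose let the fingers close. It gives the time, the measured TCP pose, the force, the opening and the grip force at its end, in the units of the state.
- read_state(): the state, without advancing time (a new reading comes with each control period).
- camera(name): name is "side" or "top" or "wrist"; returns the picture (480x640x3 uint8, red, green, blue); there is no depth.
- camera_model(name): a dict with "vfov" (degrees; the focal length in pixels is half the picture's height over the tangent of half this angle, whatever the lens; pixels are square), "cx", "cy" (the principal point, pixels), "R" (3x3) and "t" (3): a world point X has camera coordinates R X + t. Camera axes: x right, y down, z forward; pixel columns grow to the right and rows downward; lengths in mm; the calibration is good to about 2 mm. A picture is of the moment at which its call begins: read the wrist's pose just before it. camera_model takes no time and is no camera call; for the wrist camera it gives the pose at the moment of the call.
- sign_off(): hands the job in; it is judged then, once.
The state is a dict: "clock": time; "joints": joint angles; "qd": joint speeds; "effort": joint torques, N m; "eef_pos": TCP position; "eef_rot": TCP orientation; "wrist_force": force on the tool from outside, world axes, zero at the start; "moment": the same for the moment, N m; "finger_gap": finger opening in mm; "finger_force": force on a finger pad.
Only numpy, scipy, OpenCV 4.12 (cv2) and the standard library are available. Lean on these libraries where they do the work, as an engineer would, in place of code of your own. Each camera call takes 0.05 s, during which the arm holds its last target. There are 200 camera calls.

## Working session

There is one attempt and no reset: what is moved stays moved. The work goes in short steps, Python scripts to look and compute and a tool call to move; the robot and the scene stay as the last step left them, time stands still between calls to the robot, and variables do not carry over. Pictures are saved under pics/ and viewed, at most 14 in all, crops included, and the job is handed in when it is done.

Besides the shell and the picture viewer there is one more tool, called after ">>>" as a command line: name --argument value ..., lists and objects as JSON in quotes. carry_out: Moves the arm, as the interface text tells. Its arguments: {"type":"object","properties":{"slide":{"type":"array","items":{"type":"array","items":{"type":"number","minimum":-1,"maximum":1}}},"dr":{"type":"array","items":{"type":"array","items":{"type":"number","minimum":-1,"maximum":1}}},"gripper":{"type":"array","items":{"type":"number"}},"newtons":{"type":"number"}},"required":["slide","dr","gripper"]}

```bash
ls; mkdir -p pics; cat > h.py <<'E'
from cell import *
import numpy as np, cv2
def save(name,fn,crop=None,scale=1):
    im=camera(name); o=im[...,::-1]
    cv2.imwrite('pics/raw_'+fn,o)
    if crop: o=o[crop[1]:crop[3],crop[0]:crop[2]]
    if scale!=1: o=cv2.resize(np.ascontiguousarray(o),None,fx=scale,fy=scale,interpolation=cv2.INTER_CUBIC)
    cv2.imwrite('pics/'+fn,o); return im
def ray(m,u,v):
    f=240/np.tan(np.radians(m['vfov'])/2); R=np.array(m['R']);t=np.array(m['t'])
    d=R.T@np.array([(u-m['cx'])/f,(v-m['cy'])/f,1.]); return -R.T@t,d
def onz(m,u,v,z):
    c,d=ray(m,u,v); return (c+d*(z-c[2])/d[2]).round(1)
def proj(m,X):
    f=240/np.tan(np.radians(m['vfov'])/2); p=np.array(m['R'])@np.array(X)+np.array(m['t'])
    return np.array([f*p[0]/p[2]+m['cx'],f*p[1]/p[2]+m['cy']]).round(1)
E
python3 - <<'E'
from h import *
save('top','top0.png');save('side','side0.png');
print(read_state())
for n in('top','side','wrist'):print(camera_model(n))
E
```

```text
pics
{'clock': 0.1, 'joints': array([ 1.15938037e+00,  3.00404958e-01,  1.52154392e+00, -3.22894292e-05,
        1.32070685e+00, -6.65764860e-02]), 'qd': array([-1.69185188e-04,  5.49499089e-04, -1.29883626e-03,  2.49324938e-05,
       -1.58336405e-03, -1.09054125e-03]), 'effort': array([ 1.12407946e-03, -5.32641363e+01, -3.53281510e+01,  7.09531526e-02,
        2.35219148e-02, -4.41467603e-05]), 'eef_pos': array([185.86244299, 517.48916553, 302.1382776 ]), 'eef_rot': array([-3.14052985e+00, -3.95164736e-05,  2.79676117e+00]), 'wrist_force': array([0.62955877, 0.47588648, 0.15597492]), 'moment': array([-0.01282861, -0.02699762, -0.02955923]), 'finger_force': 0.0, 'finger_gap': 94.04316563861067}
{'vfov': 56.03149057679451, 'cx': 317.84017373412746, 'cy': 240.57767036872193, 'R': array([[-0.02675799, -0.99936829, -0.02338864],
       [-0.9949308 ,  0.02889343, -0.09632176],
       [ 0.09693669,  0.0206927 , -0.99507542]]), 't': array([  8.16590858, 557.74617247, 916.12499099])}
{'vfov': 42.323315850155524, 'cx': 327.19214339478077, 'cy': 249.50615135655673, 'R': array([[ 0.69351347, -0.72039324,  0.00852264],
       [-0.42926906, -0.42269455, -0.79815875],
       [ 0.57859065,  0.54987534, -0.6023869 ]]), 't': array([-414.71959576,  280.82821821, 1189.89595609])}
{'vfov': 65.07775102388956, 'cx': 320.04538578013404, 'cy': 238.3530765979436, 'R': array([[ 0.33824608,  0.94105533, -0.00210897],
       [ 0.90226206, -0.32366404,  0.28489429],
       [ 0.26741869, -0.09826722, -0.95855662]]), 't': array([-549.43341074,  -30.27439394,  393.98831617])}
```

View pics/top0.png

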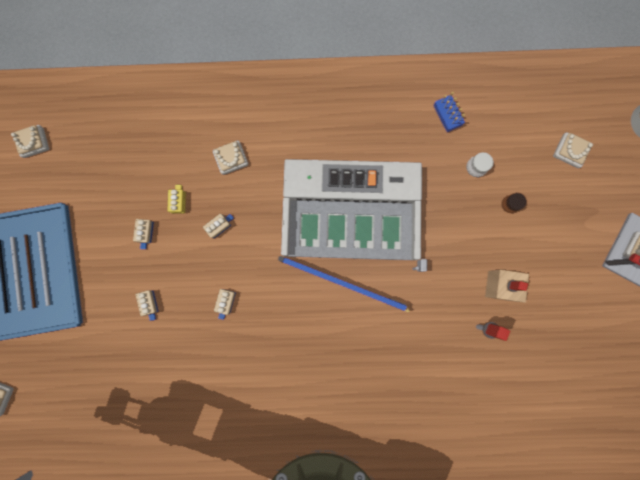

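View pics/side0.png

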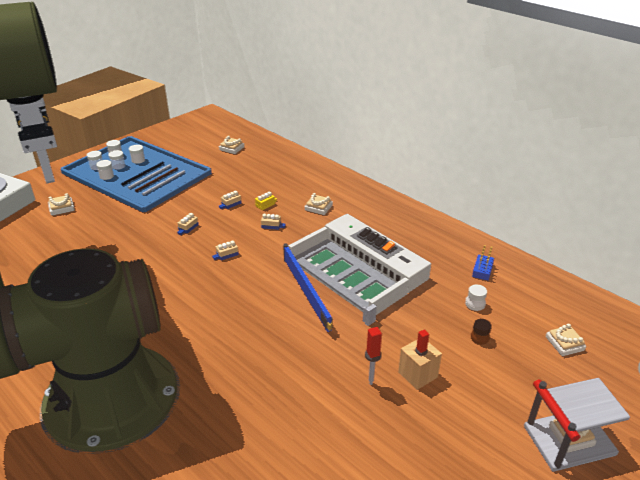

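The top view shows four cream models at (143,233), (147,304), (216,226) and (224,302). A yellow look-alike is at (176,202), to be left alone. The bay is at (352,215), with the orange rocker rightmost at (372,178). There are two styluses, one in the wooden stand at (515,286) and one at (495,331).

```bash
cat >> h.py <<'E'
def blobs(mask,amin=8):
    n,l,s,c=cv2.connectedComponentsWithStats(mask.astype(np.uint8),connectivity=8)
    return [(s[i,4],c[i].round(1),i,l) for i in range(1,n) if s[i,4]>=amin]
def hsv(im): return cv2.cvtColor(np.ascontiguousarray(im),cv2.COLOR_RGB2HSV)
def wrap(a,p): return (a+p/2)%p-p/2
def plan(x,y,z,yaw,half=True):
    """yaw = tool yaw wanted (rad); prints slide/dr numbers for the move from the present pose"""
    s=read_state(); d=(np.array([x,y,z])-s['eef_pos'])/250; a=wrap(yaw-s['eef_rot'][2],np.pi if half else 2*np.pi)
    j6=np.arctan2(y,x)+np.pi/2-(s['eef_rot'][2]+a); 
    print('slide',d.round(4),'dr_z',round(a/2/np.pi,4),'rows>=',int(np.ceil(max(np.linalg.norm(d)*6,abs(np.degrees(a))/7.16))),'j6',round(wrap(j6,2*np.pi),2))
E
python3 - <<'E'
from h import *
im=cv2.imread('pics/raw_top0.png')[...,::-1]; H=hsv(im); m=camera_model('top')
h,s,v=[H[...,i].astype(int) for i in range(3)]
g=(h>45)&(h<90)&(s>90)
P=[]
for a,c,i,l in blobs(g,40): print('green',a,c,onz(m,*c,6))
b=(h>100)&(h<130)&(s>120)
for a,c,i,l in blobs(b,5):
  if c[0]>90: print('blue',a,c,onz(m,*c,4))
cr=(h>8)&(h<30)&(s<130)&(v>150)
for a,c,i,l in blobs(cr,60):
    ys,xs=np.where(l==i); (cc,sz,ang)=cv2.minAreaRect(np.c_[xs,ys].astype(np.float32))
    print('cream',a,c,onz(m,*c,28),sz,ang)
o=(h>4)&(h<16)&(s>190)&(v>180)
for a,c,i,l in blobs(o,20): print('orange',a,c,onz(m,*c,63))
r=((h<4)|(h>174))&(s>180)
for a,c,i,l in blobs(r,20): print('red',a,c,onz(m,*c,95))
for n in('top','wrist'):
  mm=camera_model(n); print(n,-np.array(mm['R']).T@mm['t'])
save('wrist','w0.png')
E
```

```text
blue 387 [447. 114.] [ 829.8 -296.8    4. ]
blue 10 [456.1 110.2] [ 837.7 -317.     4. ]
blue 9 [458.8 115.1] [ 826.4 -322.2    4. ]
blue 18 [229.1 217.3] [616.1 183.6   4. ]
blue 19 [143.2 245.5] [560.3 370.5   4. ]
blue 500 [345.  283.9] [466.1 -62.    4. ]
blue 20 [152.2 316.4] [408.3 349.5   4. ]
blue 10 [221.5 316.2] [405.  201.5   4. ]
cream 213506 [335.1 256.2] [524.  -42.4  28. ] (431.99993896484375, 638.9998779296875) 90.0
cream 167 [633.9 243.7] [ 532.4 -656.2   28. ] (8.411765098571777, 24.176469802856445) 28.07248878479004
cream 144 [132.3 409.4] [223.6 379.3  28. ] (11.700427055358887, 12.965337753295898) 18.434947967529297
cream 569 [207.4 421.6] [196.6 225.7  28. ] (18.012451171875, 32.49668884277344) 21.801410675048828
top [466.33122051 -26.91154804 965.52754256]
wrist [107.79929556 545.96464625 385.12637142]
```

View pics/w0.png

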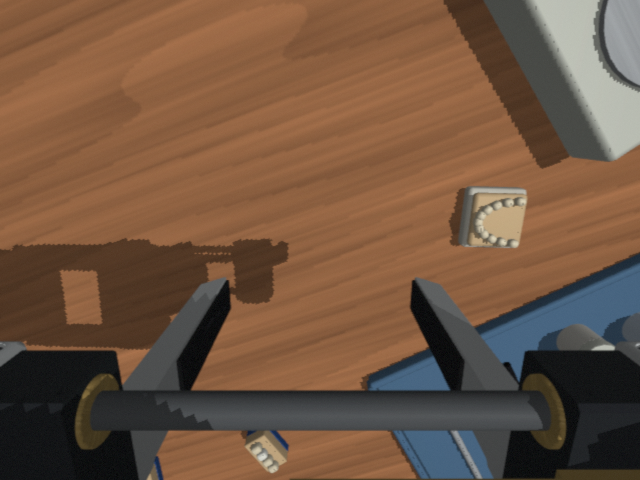

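The wrist view shows the fingers at the bottom (columns 210–430). One model is partly visible at (265,450), and the picture's up direction points to -x.

```bash
python3 - <<'E'
from h import *
im=cv2.imread('pics/raw_top0.png')[...,::-1]; H=hsv(im)
for u,v in[(310,230),(391,230),(372,178),(520,286),(498,332),(145,230),(218,226),(176,202),(500,280),(60,330),(300,300)]: print(u,v,im[v,u],H[v,u])
E
```

```text
310 230 [ 88 129 107] [ 74  81 129]
391 230 [ 89 129 108] [ 74  79 129]
372 178 [216 141  86] [ 13 153 216]
520 286 [175  61  54] [  2 176 175]
498 332 [166  58  51] [  2 177 166]
145 230 [197 177 149] [ 18  62 197]
218 226 [164 152 137] [ 17  42 164]
176 202 [147 138 115] [ 22  56 147]
500 280 [195 166 132] [ 16  82 195]
60 330 [146 111  94] [ 10  91 146]
300 300 [171 127  92] [ 13 118 171]
```

```bash
cat > seg.py <<'E'
from h import *
def top(im,m):
    H=hsv(im);h,s,v=[H[...,i].astype(int) for i in range(3)]
    out={}
    def rec(nm,mask,a0,z):
        out[nm]=[]
        for a,c,i,l in blobs(mask,a0):
            ys,xs=np.where(l==i); r=cv2.minAreaRect(np.c_[xs,ys].astype(np.float32))
            out[nm].append((a,c,onz(m,*c,z),np.round(r[1],1),round(r[2])))
    rec('green',(h>60)&(h<90)&(s>55),100,6)
    rec('tab',(h>100)&(h<130)&(s>100),8,4)
    rec('cream',(h>10)&(h<35)&(s<85)&(v>100),60,27)
    rec('orange',(h>6)&(h<18)&(s>140)&(v>195),20,63)
    rec('red',((h<6)|(h>174))&(s>150),20,95)
    return out
if __name__=='__main__':
    import sys
    im=cv2.imread('pics/raw_top0.png')[...,::-1] if len(sys.argv)<2 else save('top',sys.argv[1])
    for k,L in top(im,camera_model('top')).items():
        for e in L:
            if e[0]<1500: print(k,*e)
E
python3 seg.py
```

```text
green 388 [309.1 227.8] [587.9  11.    6. ] [30. 14.] 90
green 385 [336.1 228.7] [584.2 -46.7   6. ] [15. 30.] 0
green 388 [363.1 229.4] [ 581.  -104.3    6. ] [31. 15.] 90
green 394 [390.5 230.2] [ 577.5 -162.6    6. ] [30. 15.] 90
tab 504 [448.1 113.3] [ 831.3 -299.2    4. ] [31.3 19.2] 63
tab 323 [ 71.8 259.7] [533.9 525.8   4. ] [119.8   4.2] 83
tab 118 [ 28.7 212.8] [639.4 624.1   4. ] [ 2.3 61. ] 80
tab 25 [229.3 217.6] [615.5 183.2   4. ] [4.2 4.9] 45
tab 10 [ 43.8 237.5] [584.  588.8   4. ] [9.1 0.9] 83
tab 24 [ 30.4 243.2] [572.4 617.9   4. ] [16.1  1.5] 83
tab 16 [ 17.  244.6] [570.2 647.4   4. ] [12.1  1.8] 84
tab 215 [  5.3 275. ] [504.9 670.5   4. ] [72.6  4.1] 84
tab 23 [143.2 245.1] [561.1 370.5   4. ] [4. 4.] 90
tab 8 [ 32.5 261. ] [533.5 611.9   4. ] [4. 1.] 90
tab 575 [344.5 283.6] [466.8 -61.    4. ] [131.1   4.7] 22
tab 22 [ 19.7 269.9] [515.  639.3   4. ] [17.   1.5] 83
tab 13 [ 47.2 266.4] [520.9 579.3   4. ] [10.2  1.1] 83
tab 9 [ 33.4 269.2] [515.7 609.3   4. ] [6. 1.] 90
tab 13 [ 35.2 285.7] [480.1 604.1   4. ] [9.1 1.1] 82
tab 22 [ 36.8 299.4] [450.7 599.7  
[... 484 characters left out ...]
ream 116 [173.4 199.2] [655.  297.2  27. ] [ 6.4 20.1] 4
cream 346 [215.8 225.4] [596.2 206.9  27. ] [14.9 23.9] 52
cream 344 [141.5 230.4] [590.2 364.9  27. ] [15.3 22.7] 7
cream 254 [633.1 244.9] [ 530. -655.   27.] [24. 16.] 90
cream 519 [509.9 285.7] [ 453.4 -398.7   27. ] [27.3 27.2] 9
cream 365 [223.9 301.3] [436.9 190.8  27. ] [15.8 24. ] 14
cream 356 [145.2 302.8] [438.1 355.5  27. ] [22.8 15.5] 76
cream 179 [  3.1 396.1] [255.4 648.2  27. ] [10. 31.] 0
orange 59 [371.5 179.6] [ 675.5 -120.5   63. ] [9. 5.] 90
red 68 [635.1 258.6] [ 499.2 -610.8   95. ] [10.6  7.6] 22
red 125 [518.7 285.5] [ 454.3 -388.3   95. ] [ 7. 17.] 90
red 240 [498.  331.6] [ 369.  -343.7   95. ] [21.5 11.7] 18
```

```bash
python3 -c "
from h import *
plan(438,355,260,0.185)"
```

```text
slide [ 1.0085 -0.6501 -0.1689] dr_z 0.0843 rows>= 8 j6 -1.07
```

>>> carry_out --slide '[[1,-0.65,-0.17],[1,-0.65,-0.17],[1,-0.65,-0.17],[1,-0.65,-0.17],[1,-0.65,-0.17],[1,-0.65,-0.17],[1,-0.65,-0.17],[1,-0.65,-0.17],[1,-0.65,-0.17],[1,-0.65,-0.17]]' --dr '[[0,0,0.084],[0,0,0.084],[0,0,0.084],[0,0,0.084],[0,0,0.084],[0,0,0.084],[0,0,0.084],[0,0,0.084],[0,0,0.084],[0,0,0.084]]' --gripper '[60,60,60,60,60,60,60,60,60,60]'

```text
clock: 0.98
eef_pos: [436.5, 354.4, 259.6]
eef_rot: [-3.141, -0.001, -2.961]
wrist_force: [0.5, 0.3, -0.2]
finger_gap: 56.6
finger_force: 0.0
```

```bash
python3 - <<'E'
from h import *
s=read_state();print(s['eef_pos'],s['eef_rot'],s['finger_gap'])
save('wrist','wC.png');save('top','topC.png');m=camera_model('wrist')
print(proj(m,[438,355,27]),proj(m,[408,350,4]))
E
```

```text
[436.5283164  354.35368355 259.56328961] [-3.14119267e+00 -1.06395493e-03 -2.96085452e+00] 56.62834987743438
[319.1 229.3] [319.7 190.2]
```

View pics/wC.png

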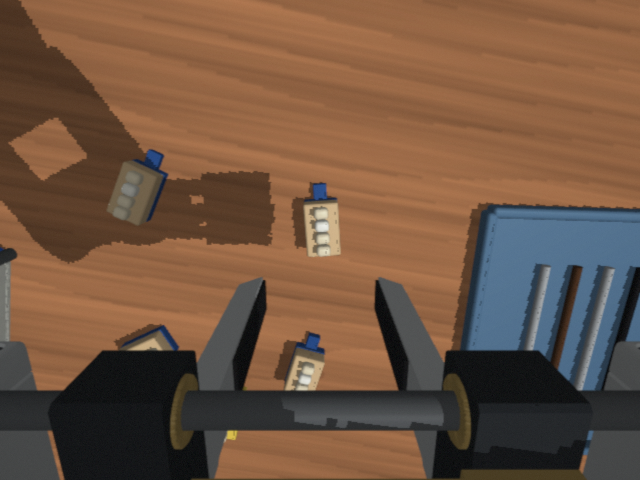

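Model C's tab is at (319,191) and its block at (321,227), which is where I predicted. I'll descend and grip.

>>> carry_out --slide '[[0.004,0,-0.15],[0.004,0,-0.3],[0.004,0,-0.45],[0.004,0,-0.56],[0.004,0,-0.612],[0.004,0,-0.612],[0.004,0,-0.612],[0.004,0,-0.612],[0.004,0,-0.612],[0.004,0,-0.612]]' --dr '[[0,0,0],[0,0,0],[0,0,0],[0,0,0],[0,0,0],[0,0,0],[0,0,0],[0,0,0],[0,0,0],[0,0,0]]' --gripper '[60,60,60,60,60,60,20,20,20,20]' --newtons 15

```text
clock: 1.92
eef_pos: [437.3, 355.5, 108.7]
eef_rot: [3.141, 0.002, -2.958]
wrist_force: [-1.0, 0.3, -0.2]
finger_gap: 33.2
finger_force: 0.0
```

```bash
python3 -c "
from h import *
s=read_state();print(s['eef_pos'],s['finger_gap'],s['finger_force'])
yb=-.06
for k,p in enumerate([(587.9,11),(584.2,-46.7),(581,-104.3),(577.5,-162.6)]):
  print(k+1);plan(*p,200,yb)"
```

```text
[437.28376235 355.51451345 108.68933147] 33.20921045534654 0.0
1
slide [ 0.6025 -1.3781  0.3652] dr_z -0.0387 rows>= 10 j6 -1.49
2
slide [ 0.5877 -1.6089  0.3652] dr_z -0.0387 rows>= 11 j6 -1.59
3
slide [ 0.5749 -1.8393  0.3652] dr_z -0.0387 rows>= 12 j6 -1.69
4
slide [ 0.5609 -2.0725  0.3652] dr_z -0.0387 rows>= 14 j6 -1.79
```

>>> carry_out --slide '[[0,0,-0.004],[0,0,-0.004],[0,0,-0.004],[0,0,0.12],[0,0,0.26],[0,0,0.38],[0.05,-0.15,0.38],[0.1,-0.3,0.38],[0.15,-0.45,0.38],[0.2,-0.6,0.38]]' --dr '[[0,0,0],[0,0,0],[0,0,0],[0,0,0],[0,0,0],[0,0,0],[0,0,0],[0,0,0],[0,0,0],[0,0,0]]' --gripper '[20,20,20,20,20,20,20,20,20,20]'

```text
clock: 2.75
eef_pos: [487.1, 203.6, 202.9]
eef_rot: [3.141, 0.001, -2.958]
wrist_force: [1.2, -0.1, -0.6]
finger_gap: 30.2
finger_force: 14.7
```

```bash
python3 -c "
from h import *
s=read_state();print(s['eef_pos'],s['finger_gap'],s['finger_force'])
plan(577.5,-162.6,215,-.06)"
```

```text
[487.05180531 203.55816375 202.89313611] 30.222531903143633 14.717335850000381
slide [ 0.3618 -1.4646  0.0484] dr_z -0.0388 rows>= 10 j6 -1.79
```

>>> carry_out --slide '[[0.25,-0.98,0.05],[0.25,-0.98,0.05],[0.25,-0.98,0.05],[0.25,-0.98,0.05],[0.25,-0.98,0.05],[0.25,-0.98,0.05],[0.25,-0.98,0.05]]' --dr '[[0,0,-0.039],[0,0,-0.039],[0,0,-0.039],[0,0,-0.039],[0,0,-0.039],[0,0,-0.039],[0,0,-0.039]]' --gripper '[20,20,20,20,20,20,20]'

```text
clock: 3.33
eef_pos: [550.3, -45.5, 215.6]
eef_rot: [-3.141, 0.002, 3.075]
wrist_force: [-0.1, -0.2, -1.4]
finger_gap: 30.2
finger_force: 14.7
```

```bash
python3 -c "
from h import *
s=read_state();print(s['eef_pos'],s['finger_gap'],s['finger_force'])
plan(577.5,-162.6,260,-.06)"
```

```text
[550.33273556 -45.48702003 215.59792445] 30.188470383183436 14.716150313615799
slide [ 0.1087 -0.4685  0.1776] dr_z 0.0011 rows>= 4 j6 -1.79
```

>>> carry_out --slide '[[0.11,-0.47,0.18],[0.11,-0.47,0.18],[0.11,-0.47,0.18],[0.11,-0.47,0.18],[0.11,-0.47,0.18]]' --dr '[[0,0,0.001],[0,0,0.001],[0,0,0.001],[0,0,0.001],[0,0,0.001]]' --gripper '[20,20,20,20,20]'

```text
clock: 3.75
eef_pos: [577.0, -159.1, 260.5]
eef_rot: [-3.141, 0.002, 3.083]
wrist_force: [0.1, -1.1, -1.7]
finger_gap: 30.2
finger_force: 14.7
```

```bash
python3 - <<'E'
from h import *
s=read_state();print(s['eef_pos'],s['eef_rot'],s['finger_gap'])
save('wrist','w4.png',crop=(60,0,580,390),scale=1.5);m=camera_model('wrist')
print(m)
for p in [(587.9,11),(584.2,-46.7),(581,-104.3),(577.5,-162.6)]: print(proj(m,[*p,6]))
E
```

```text
[ 577.01052446 -159.10768636  260.53100395] [-3.14111809e+00  1.61380239e-03  3.08305112e+00] 30.178225298564943
{'vfov': 65.07775102388956, 'cx': 320.04538578013404, 'cy': 238.3530765979436, 'R': array([[ 5.73082028e-02,  9.98356220e-01, -7.92651044e-04],
       [ 9.57027499e-01, -5.47097179e-02,  2.84789771e-01],
       [ 2.84278273e-01, -1.70793788e-02, -9.58589671e-01]]), 't': array([ 124.36718535, -578.54550886,  185.45280904])}
[503.5 222.3]
[440.8 221.9]
[378.1 222. ]
[314.8 221.8]
```

View pics/w4.png

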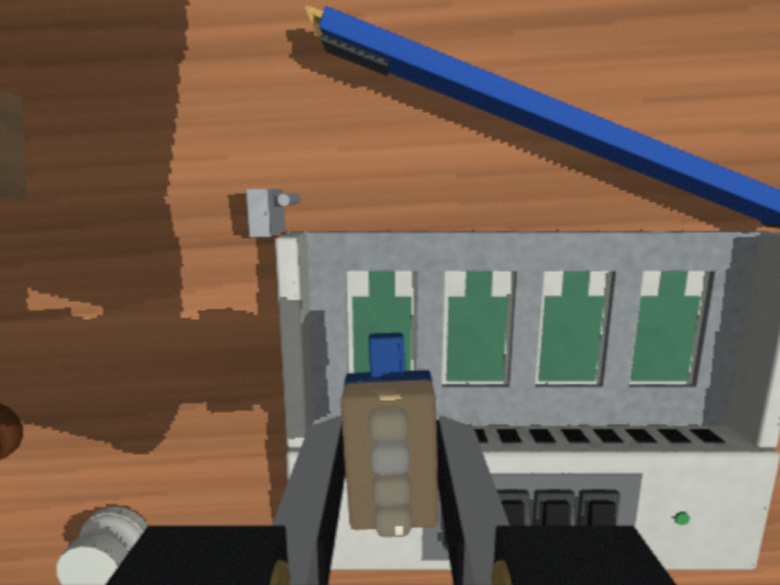

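Pocket edges in the crop: pocket 4 spans u 348–414 and pocket 3 spans u 445–513, both v 270–384. The held model's tab points to the gate. The orange rocker is hidden under the right finger.

```bash
python3 - <<'E'
from h import *
m={'vfov': 65.07775102388956, 'cx': 320.04538578013404, 'cy': 238.3530765979436, 'R': np.array([[ 5.73082028e-02,  9.98356220e-01, -7.92651044e-04],
       [ 9.57027499e-01, -5.47097179e-02,  2.84789771e-01],
       [ 2.84278273e-01, -1.70793788e-02, -9.58589671e-01]]), 't': np.array([ 124.36718535, -578.54550886,  185.45280904])}
q=lambda u,v,z:onz(m,60+u/1.5,v/1.5,z)
for n,l,r in((4,348,414),(3,445,513),(2,541,610),(1,636,713)):
    f=q((l+r)/2,384,6);e=q((l+r)/2,270,12); print(n,f,e,f-e,'place',f-[29,-29*.06,0],e+[43,-43*.06,0])
E
```

```text
4 [ 610.7 -165.4    6. ] [ 538.3 -160.8   12. ] [72.4 -4.6 -6. ] place [ 581.7  -163.66    6.  ] [ 581.3  -163.38   12.  ]
3 [ 614.3 -103.6    6. ] [ 541.6 -103.6   12. ] [72.7  0.  -6. ] place [ 585.3  -101.86    6.  ] [ 584.6  -106.18   12.  ]
2 [617.7 -42.8   6. ] [544.8 -47.3  12. ] [72.9  4.5 -6. ] place [588.7  -41.06   6.  ] [587.8  -49.88  12.  ]
1 [621.3  19.5   6. ] [548.1  10.4  12. ] [73.2  9.1 -6. ] place [592.3   21.24   6.  ] [591.1    7.82  12.  ]
```

```bash
python3 - <<'E'
from h import *
m=camera_model('wrist');print(onz(m,60+386/1.5,334/1.5,161.5), read_state()['eef_pos'])
plan(581.5,-163,113,-.06)
E
```

```text
[ 539.4 -156.8  161.5] [ 576.71791598 -157.57661027  259.67622888]
slide [ 0.0191 -0.0217 -0.5867] dr_z -0.0005 rows>= 4 j6 -1.78
```

>>> carry_out --slide '[[0.019,-0.022,-0.1],[0.019,-0.022,-0.25],[0.019,-0.022,-0.4],[0.019,-0.022,-0.5],[0.019,-0.022,-0.55],[0.019,-0.022,-0.585],[0.019,-0.022,-0.585],[0.019,-0.022,-0.585],[0.019,-0.022,-0.585]]' --dr '[[0,0,0],[0,0,0],[0,0,0],[0,0,0],[0,0,0],[0,0,0],[0,0,0],[0,0,0],[0,0,0]]' --gripper '[20,20,20,20,20,20,20,20,20]'

```text
clock: 4.55
eef_pos: [582.1, -162.6, 114.6]
eef_rot: [-3.141, 0.002, 3.086]
wrist_force: [-0.3, -0.0, -1.3]
finger_gap: 30.4
finger_force: 14.9
```

>>> carry_out --slide '[[0,0,-0.004],[0,0,-0.006],[0,0,-0.006],[0,0,-0.006],[0,0,-0.006],[0,0,0.08],[0,0,0.24],[0,0,0.4],[-0.05,0.16,0.4],[-0.1,0.32,0.4]]' --dr '[[0,0,0],[0,0,0],[0,0,0],[0,0,0],[0,0,0],[0,0,0],[0,0,0],[0,0,0],[0,0,0],[0,0,0]]' --gripper '[44,44,44,44,44,44,44,44,44,44]'

```text
clock: 5.38
eef_pos: [557.0, -83.7, 215.7]
eef_rot: [-3.141, 0.005, 3.083]
wrist_force: [1.4, 0.9, -0.6]
finger_gap: 41.3
finger_force: 0.0
```

```bash
python3 -c "
from h import *
plan(436.9,190.8,230,-.33)"; python3 seg.py t2.png | grep -E "cream|tab" | awk '$3+0<700'|head -40
```

```text
slide [-0.4806  1.0981  0.0572] dr_z -0.0432 rows>= 8 j6 -0.83
tab 487 [448.  113.5] [ 830.9 -299.     4. ] [31.3 19.2] 63
tab 14 [ 50.9 208.7] [647.  575.1   4. ] [ 1.2 11.4] 79
tab 242 [ 71.7 257.8] [538.1 526.1   4. ] [117.    2.6] 83
tab 16 [ 37.7 211.2] [642.4 604.2   4. ] [ 1.  13.2] 81
tab 32 [ 11.5 216. ] [633.5 662.    4. ] [ 1.8 20.4] 80
tab 24 [229.3 217.5] [615.7 183.2   4. ] [4.2 4.9] 45
tab 148 [  5.2 273.9] [507.3 670.8   4. ] [68.6  3.6] 84
tab 22 [143.1 245.2] [560.9 370.7   4. ] [4. 4.] 90
tab 141 [298.3 265.3] [508.2  36.2   4. ] [31.9  4.5] 21
tab 12 [221.5 316. ] [405.5 201.5   4. ] [2. 3.] 90
cream 224 [635.6 120.5] [ 792.8 -684.7   27. ] [31.  9.] 90
cream 878 [ 30.3 140.8] [793.3 610.6  27. ] [28.1 32.9] 72
cream 905 [572.3 149.6] [ 734.5 -547.9   27. ] [32.1 29. ] 25
cream 830 [229.9 157.3] [742.1 175.9  27. ] [27.9 30.3] 69
cream 490 [479.8 164. ] [ 710.  -353.1   27. ] [21.5 28.7] 50
cream 120 [173.4 199.1] [655.2 297.2  27. ] [20.  7.] 90
cream 362 [215.8 225.5] [595.9 206.9  27. ] [15.4 24.2] 52
cream 358 [141.7 230.4] [590.2 364.5  27. ] [15.8 23.2] 7
cream 250 [633.2 244.9] [ 530.  -655.2   27. ] [24. 15.] 90
cream 599 [510.1 285.7] [ 453.4 -399.1   27. ] [28.7 28.2] 7
cream 377 [223.9 301.4] [436.7 190.8  27. ] [15.8 24.9] 15
cream 283 [  4.5 396.5] [254.5 645.3  27. ] [32. 13.] 90
```

>>> carry_out --slide '[[-0.48,1,0.05],[-0.48,1,0.05],[-0.48,1,0.05],[-0.48,1,0.05],[-0.48,1,0.05],[-0.48,1,0.05],[-0.48,1,0.05],[-0.48,1,0.05],[-0.48,1,0.05]]' --dr '[[0,0,-0.043],[0,0,-0.043],[0,0,-0.043],[0,0,-0.043],[0,0,-0.043],[0,0,-0.043],[0,0,-0.043],[0,0,-0.043],[0,0,-0.043]]' --gripper '[60,60,60,60,60,60,60,60,60]'

```text
clock: 6.18
eef_pos: [436.4, 167.6, 226.1]
eef_rot: [3.141, 0.0, 2.818]
wrist_force: [0.4, -0.7, 0.2]
finger_gap: 56.7
finger_force: 0.0
```

```bash
python3 -c "
from h import *
plan(436.9,190.8,106,-.33)"
```

```text
slide [ 0.002   0.0929 -0.4806] dr_z -0.0011 rows>= 3 j6 -0.83
```

>>> carry_out --slide '[[0.002,0.092,0],[0.002,0.092,-0.15],[0.002,0.092,-0.3],[0.002,0.092,-0.42],[0.002,0.092,-0.482],[0.002,0.092,-0.482],[0.002,0.092,-0.482],[0.002,0.092,-0.482],[0.002,0.092,-0.482],[0.002,0.092,-0.482]]' --dr '[[0,0,0],[0,0,0],[0,0,0],[0,0,0],[0,0,0],[0,0,0],[0,0,0],[0,0,0],[0,0,0],[0,0,0]]' --gripper '[60,60,60,60,60,20,20,20,20,20]'

```text
clock: 7.02
eef_pos: [438.0, 189.6, 106.8]
eef_rot: [3.14, 0.002, 2.815]
wrist_force: [-0.3, -2.1, 4.7]
finger_gap: 30.2
finger_force: 14.9
```

>>> carry_out --slide '[[0,0,0],[0,0,0],[0,0,0.12],[0,0,0.28],[0,0,0.44],[0.1,-0.14,0.5],[0.2,-0.28,0.52],[0.3,-0.42,0.52],[0.3,-0.42,0.52],[0.3,-0.42,0.52]]' --dr '[[0,0,0],[0,0,0],[0,0,0],[0,0,0],[0,0,0],[0,0,0],[0,0,0],[0,0,0],[0,0,0],[0,0,0]]' --gripper '[20,20,20,20,20,20,20,20,20,20]'

```text
clock: 7.85
eef_pos: [513.1, 82.8, 235.7]
eef_rot: [3.141, 0.001, 2.813]
wrist_force: [-0.8, 0.3, -1.5]
finger_gap: 29.7
finger_force: 14.9
```

```bash
python3 -c "
from h import *
plan(585,-104.6,225,-.06)"
```

```text
slide [ 0.2877 -0.7497 -0.043 ] dr_z 0.0428 rows>= 5 j6 -1.69
```

>>> carry_out --slide '[[0.287,-0.748,0],[0.287,-0.748,0],[0.287,-0.748,0],[0.287,-0.748,0],[0.287,-0.748,0],[0.287,-0.748,0],[0.287,-0.748,0],[0.287,-0.748,0]]' --dr '[[0,0,0.043],[0,0,0.043],[0,0,0.043],[0,0,0.043],[0,0,0.043],[0,0,0.043],[0,0,0.043],[0,0,0.043]]' --gripper '[20,20,20,20,20,20,20,20]'

```text
clock: 8.52
eef_pos: [583.7, -101.0, 235.3]
eef_rot: [3.141, -0.001, 3.086]
wrist_force: [0.2, 0.5, -0.7]
finger_gap: 30.1
finger_force: 14.9
```

```bash
python3 - <<'E'
from h import *
save('wrist','w3.png',crop=(60,0,580,390),scale=1.5)
plan(585,-104.6,113.5,-.06)
E
```

```text
slide [ 0.0051 -0.0157 -0.4877] dr_z -0.0009 rows>= 3 j6 -1.69
```

View pics/w3.png

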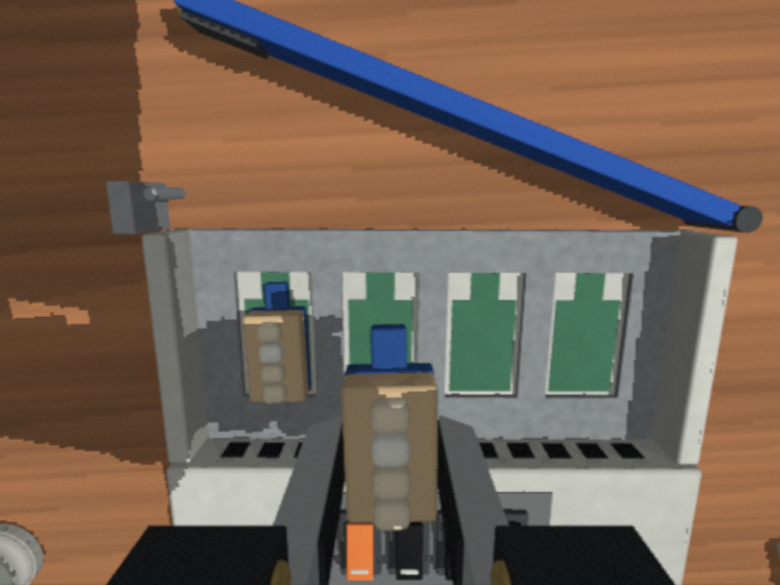

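The first model sits in pocket 4 at (275,350), with its tab at (277,295) towards the gate. The second is above pocket 3 and well aligned, so I'll lower it.

>>> carry_out --slide '[[0.005,-0.014,-0.1],[0.005,-0.014,-0.25],[0.005,-0.014,-0.38],[0.005,-0.014,-0.45],[0.005,-0.014,-0.485],[0.005,-0.014,-0.487],[0.005,-0.014,-0.49],[0.005,-0.014,-0.492]]' --dr '[[0,0,0],[0,0,0],[0,0,0],[0,0,0],[0,0,0],[0,0,0],[0,0,0],[0,0,0]]' --gripper '[20,20,20,20,20,20,20,20]'

```text
clock: 9.23
eef_pos: [585.7, -105.3, 113.6]
eef_rot: [-3.141, 0.002, 3.087]
wrist_force: [-0.2, 0.2, -1.1]
finger_gap: 30.0
finger_force: 15.0
```

>>> carry_out --slide '[[0,0,0],[0,0,0],[0,0,0],[0,0,0],[0,0,0.08],[0,0,0.24],[0,0,0.4],[0,0.16,0.45],[0,0.32,0.45],[0,0.48,0.45]]' --dr '[[0,0,0],[0,0,0],[0,0,0],[0,0,0],[0,0,0],[0,0,0],[0,0,0],[0,0,0],[0,0,0],[0,0,0]]' --gripper '[44,44,44,44,44,44,44,44,44,44]'

```text
clock: 10.07
eef_pos: [585.3, 15.1, 226.5]
eef_rot: [3.141, 0.003, 3.084]
wrist_force: [0.6, 0.5, -0.7]
finger_gap: 41.7
finger_force: 0.0
```

```bash
python3 -c "
from h import *
plan(590.2,364.7,230,-.19)"; python3 seg.py t3.png | grep -E "cream|tab" | grep -E "\[(1[2-9]|2[0-3])[0-9]"
```

```text
slide [0.0196 1.3983 0.014 ] dr_z -0.0211 rows>= 9 j6 -0.83
tab 25 [229.3 217.6] [615.5 183.2   4. ] [4.2 4.9] 45
tab 22 [143.1 245.2] [560.9 370.7   4. ] [4. 4.] 90
cream 121 [173.3 199.2] [655.  297.5  27. ] [ 7. 20.] 0
cream 363 [215.8 225.5] [595.9 206.9  27. ] [15.6 24.2] 53
cream 360 [141.7 230.4] [590.2 364.5  27. ] [15.8 23.2] 7
```

>>> carry_out --slide '[[0.02,1,0.01],[0.02,1,0.01],[0.02,1,0.01],[0.02,1,0.01],[0.02,1,0.01],[0.02,1,0.01],[0.02,1,0.01],[0.02,1,0.01]]' --dr '[[0,0,-0.021],[0,0,-0.021],[0,0,-0.021],[0,0,-0.021],[0,0,-0.021],[0,0,-0.021],[0,0,-0.021],[0,0,-0.021]]' --gripper '[60,60,60,60,60,60,60,60]'

```text
clock: 10.78
eef_pos: [589.8, 266.2, 227.0]
eef_rot: [-3.141, -0.0, 2.957]
wrist_force: [-0.1, -0.5, -0.2]
finger_gap: 56.5
finger_force: 0.0
```

```bash
python3 -c "
from h import *
plan(590.2,364.7,106,-.19)"
```

```text
slide [ 0.0016  0.3941 -0.4842] dr_z -0.0009 rows>= 4 j6 -0.83
```

>>> carry_out --slide '[[0.001,0.16,0],[0.001,0.32,0],[0.001,0.392,-0.1],[0.001,0.392,-0.24],[0.001,0.392,-0.38],[0.001,0.392,-0.45],[0.001,0.392,-0.482],[0.001,0.392,-0.482],[0.001,0.392,-0.482],[0.001,0.392,-0.482]]' --dr '[[0,0,0],[0,0,0],[0,0,0],[0,0,0],[0,0,0],[0,0,0],[0,0,0],[0,0,0],[0,0,0],[0,0,0]]' --gripper '[60,60,60,60,60,60,60,60,20,20]'

```text
clock: 11.62
eef_pos: [591.4, 362.0, 109.1]
eef_rot: [3.14, 0.002, 2.953]
wrist_force: [0.1, -0.3, 0.6]
finger_gap: 46.6
finger_force: 0.0
```

>>> carry_out --slide '[[0,0,0],[0,0,0],[0,0,0],[0,0,0],[0,0,0.12],[0,0,0.28],[0,0,0.44],[0,-0.14,0.5],[0,-0.28,0.52],[0,-0.42,0.52]]' --dr '[[0,0,0],[0,0,0],[0,0,0],[0,0,0],[0,0,0],[0,0,0],[0,0,0],[0,0,0],[0,0,0],[0,0,0]]' --gripper '[20,20,20,20,20,20,20,20,20,20]'

```text
clock: 12.45
eef_pos: [590.4, 256.3, 239.0]
eef_rot: [3.14, 0.003, 2.955]
wrist_force: [1.1, 0.8, -1.2]
finger_gap: 29.9
finger_force: 14.9
```

>>> carry_out --slide '[[0,-1,0],[0,-1,0],[0,-1,0],[0,-1,0],[0,-1,0],[0,-1,0],[0,-1,0],[0,-1,0]]' --dr '[[0,0,0.021],[0,0,0.021],[0,0,0.021],[0,0,0.021],[0,0,0.021],[0,0,0.021],[0,0,0.021],[0,0,0.021]]' --gripper '[20,20,20,20,20,20,20,20]'

```text
clock: 13.12
eef_pos: [590.4, 5.1, 237.0]
eef_rot: [-3.142, -0.0, 3.082]
wrist_force: [-0.2, 0.3, -1.4]
finger_gap: 30.5
finger_force: 14.9
```

```bash
python3 -c "
from h import *
plan(588.3,-47,113.5,-.06)"
```

```text
slide [-0.0085 -0.2085 -0.4942] dr_z -0.0001 rows>= 4 j6 -1.59
```

>>> carry_out --slide '[[-0.008,-0.15,0],[-0.008,-0.208,0],[-0.008,-0.208,-0.12],[-0.008,-0.208,-0.25],[-0.008,-0.208,-0.37],[-0.008,-0.208,-0.44],[-0.008,-0.208,-0.48],[-0.008,-0.208,-0.494],[-0.008,-0.208,-0.496],[-0.008,-0.208,-0.496]]' --dr '[[0,0,0],[0,0,0],[0,0,0],[0,0,0],[0,0,0],[0,0,0],[0,0,0],[0,0,0],[0,0,0],[0,0,0]]' --gripper '[20,20,20,20,20,20,20,20,20,20]'

```text
clock: 13.95
eef_pos: [589.0, -44.2, 113.6]
eef_rot: [3.142, 0.001, 3.086]
wrist_force: [-0.4, -0.4, -0.9]
finger_gap: 30.0
finger_force: 15.0
```

>>> carry_out --slide '[[0,0,0],[0,0,0],[0,0,0],[0,0,0],[0,0,0.08],[0,0,0.24],[0,0,0.4],[0,0.1,0.5],[0,0.2,0.5],[0,0.25,0.5]]' --dr '[[0,0,0],[0,0,0],[0,0,0],[0,0,0],[0,0,0],[0,0,0],[0,0,0],[0,0,0],[0,0,0],[0,0,0]]' --gripper '[44,44,44,44,44,44,44,44,44,44]'

```text
clock: 14.78
eef_pos: [588.7, 19.5, 239.7]
eef_rot: [3.141, 0.003, 3.087]
wrist_force: [0.1, 0.4, -0.1]
finger_gap: 41.2
finger_force: 0.0
```

```bash
python3 -c "
from h import *
save('wrist','w5.png',crop=(0,0,640,400))
plan(596,207,230,2.26,half=False)"; python3 seg.py t4.png | grep -E "cream|tab" | grep -E "\[(1[2-9]|2[0-3])[0-9]"
```

```text
slide [ 0.0306  0.7452 -0.0327] dr_z -0.1318 rows>= 7 j6 -0.35
tab 25 [229.3 217.6] [615.5 183.2   4. ] [4.2 4.9] 45
cream 121 [173.4 199.2] [655.  297.2  27. ] [20.  7.] 90
cream 364 [215.8 225.5] [595.9 206.9  27. ] [15.7 24.2] 52
```

View pics/w5.png

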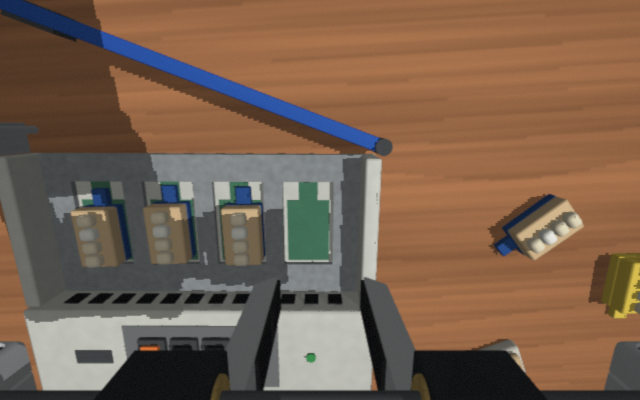

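Three models sit in pockets 2–4, tabs to the gate, at (240,235), (167,233) and (97,235). The last one is at (540,227) with its tab at (504,245), and the yellow look-alike is at (625,285).

>>> carry_out --slide '[[0.03,0.742,-0.03],[0.03,0.742,-0.03],[0.03,0.742,-0.03],[0.03,0.742,-0.03],[0.03,0.742,-0.03],[0.03,0.742,-0.03],[0.03,0.742,-0.03],[0.03,0.742,-0.03],[0.03,0.742,-0.03]]' --dr '[[0,0,-0.132],[0,0,-0.132],[0,0,-0.132],[0,0,-0.132],[0,0,-0.132],[0,0,-0.132],[0,0,-0.132],[0,0,-0.132],[0,0,-0.132]]' --gripper '[60,60,60,60,60,60,60,60,60]'

```text
clock: 15.63
eef_pos: [596.1, 202.3, 229.4]
eef_rot: [-3.14, -0.001, 2.259]
wrist_force: [-0.6, -0.2, 0.6]
finger_gap: 56.3
finger_force: 0.0
```

```bash
python3 -c "
from h import *
save('wrist','wA.png',crop=(120,60,520,360),scale=1.5)
m=camera_model('wrist');print(proj(m,[596,207,27]),proj(m,[615.5,183.2,4]))
plan(596,207,106,2.26,half=False)"
```

```text
[323.8 231.7] [323.5 258.7]
slide [-0.0007  0.0189 -0.4945] dr_z 0.0001 rows>= 3 j6 -0.35
```

View pics/wA.png

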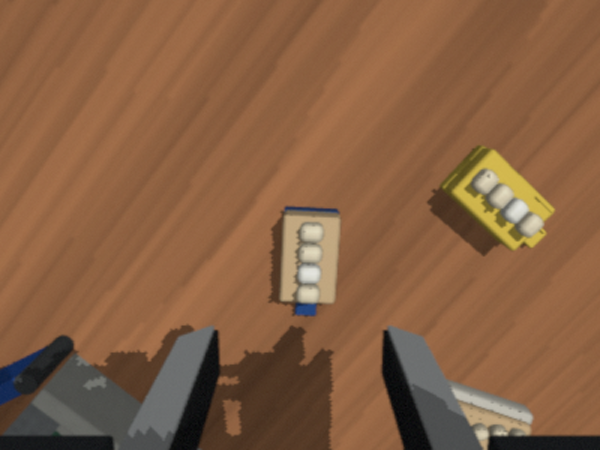

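Model A is at (310,257) with its tab at (306,310), centred as predicted. The yellow one at (500,197) stays put.

>>> carry_out --slide '[[0,0.018,0],[0,0.018,-0.12],[0,0.018,-0.26],[0,0.018,-0.38],[0,0.018,-0.46],[0,0.018,-0.493],[0,0.018,-0.493],[0,0.018,-0.493],[0,0.018,-0.493],[0,0.018,-0.493]]' --dr '[[0,0,0],[0,0,0],[0,0,0],[0,0,0],[0,0,0],[0,0,0],[0,0,0],[0,0,0],[0,0,0],[0,0,0]]' --gripper '[60,60,60,60,60,60,60,20,20,20]'

```text
clock: 16.52
eef_pos: [596.7, 207.8, 108.9]
eef_rot: [3.139, 0.001, 2.257]
wrist_force: [1.2, 0.0, -0.4]
finger_gap: 39.9
finger_force: 0.0
```

>>> carry_out --slide '[[0,0,0],[0,0,0],[0,0,0],[0,0,0],[0,0,0.12],[0,0,0.28],[0,0,0.44],[0,-0.05,0.5],[0,-0.1,0.52],[0,-0.1,0.52]]' --dr '[[0,0,0],[0,0,0],[0,0,0],[0,0,0],[0,0,0],[0,0,0],[0,0,0],[0,0,0],[0,0,0],[0,0,0]]' --gripper '[20,20,20,20,20,20,20,20,20,20]'

```text
clock: 17.35
eef_pos: [596.2, 180.5, 237.7]
eef_rot: [3.141, 0.001, 2.255]
wrist_force: [0.4, -0.3, -1.6]
finger_gap: 30.4
finger_force: 14.8
```

```bash
python3 -c "
from h import *
plan(591.7,10.9,235,-.06,half=False)"
```

```text
slide [-0.0182 -0.6786 -0.0109] dr_z -0.3684 rows>= 19 j6 1.65
```

>>> carry_out --slide '[[-0.009,-0.34,0],[-0.009,-0.34,0],[-0.009,-0.34,0],[-0.009,-0.34,0],[-0.009,-0.34,0],[-0.009,-0.34,0],[-0.009,-0.34,0],[-0.009,-0.34,0],[-0.009,-0.34,0],[-0.009,-0.34,0]]' --dr '[[0,0,-0.184],[0,0,-0.184],[0,0,-0.184],[0,0,-0.184],[0,0,-0.184],[0,0,-0.184],[0,0,-0.184],[0,0,-0.184],[0,0,-0.184],[0,0,-0.184]]' --gripper '[20,20,20,20,20,20,20,20,20,20]'

```text
clock: 18.18
eef_pos: [593.2, 97.4, 234.4]
eef_rot: [-3.138, 0.002, 1.092]
wrist_force: [0.0, -0.4, -0.8]
finger_gap: 29.8
finger_force: 14.8
```

>>> carry_out --slide '[[-0.009,-0.34,0],[-0.009,-0.34,0],[-0.009,-0.34,0],[-0.009,-0.34,0],[-0.009,-0.34,0],[-0.009,-0.34,0],[-0.009,-0.34,0],[-0.009,-0.34,0],[-0.009,-0.34,0],[-0.009,-0.34,0]]' --dr '[[0,0,-0.184],[0,0,-0.184],[0,0,-0.184],[0,0,-0.184],[0,0,-0.184],[0,0,-0.184],[0,0,-0.184],[0,0,-0.184],[0,0,-0.184],[0,0,-0.184]]' --gripper '[20,20,20,20,20,20,20,20,20,20]'

```text
clock: 19.02
eef_pos: [590.9, 12.5, 234.4]
eef_rot: [3.142, 0.004, -0.064]
wrist_force: [1.2, -0.6, -1.0]
finger_gap: 30.1
finger_force: 14.8
```

```bash
python3 -c "
from h import *
plan(591.7,10.9,113.5,-.06,half=False)"
```

```text
slide [ 0.003  -0.0063 -0.4837] dr_z 0.0006 rows>= 3 j6 1.65
```

>>> carry_out --slide '[[0.003,-0.006,0],[0.003,-0.006,-0.12],[0.003,-0.006,-0.26],[0.003,-0.006,-0.38],[0.003,-0.006,-0.44],[0.003,-0.006,-0.47],[0.003,-0.006,-0.484],[0.003,-0.006,-0.486],[0.003,-0.006,-0.486]]' --dr '[[0,0,0],[0,0,0],[0,0,0],[0,0,0],[0,0,0],[0,0,0],[0,0,0],[0,0,0],[0,0,0]]' --gripper '[20,20,20,20,20,20,20,20,20]'

```text
clock: 19.77
eef_pos: [592.6, 11.1, 116.2]
eef_rot: [-3.142, -0.001, -0.055]
wrist_force: [-0.2, -0.2, -0.1]
finger_gap: 30.2
finger_force: 14.8
```

>>> carry_out --slide '[[0,0,0],[0,0,0],[0,0,0],[0,0,0],[0,0,0.08],[0,0,0.24],[0,0,0.4],[-0.14,0,0.5],[-0.28,-0.1,0.5],[-0.4,-0.2,0.5]]' --dr '[[0,0,0],[0,0,0],[0,0,0],[0,0,0],[0,0,0],[0,0,0],[0,0,0],[0,0,0],[0,0,0],[0,0,0]]' --gripper '[44,44,44,44,44,44,44,44,44,44]'

```text
clock: 20.6
eef_pos: [491.1, -38.4, 242.2]
eef_rot: [3.141, -0.003, -0.053]
wrist_force: [0.1, -0.7, -0.6]
finger_gap: 41.3
finger_force: 0.0
```

```bash
python3 -c "
from h import *
save('top','t5.png',crop=(260,140,560,360),scale=2.6)
print(read_state()['eef_pos'],read_state()['joints'])"; python3 - <<'E'
from h import *
from seg import top
im=cv2.imread('pics/raw_t5.png')[...,::-1]
for k,L in top(im,camera_model('top')).items():
  for e in L:
    if 250<e[1][0]<420 and k in('tab','cream','orange'): print(k,*e)
E
```

```text
[486.61256426 -41.84114585 240.76547353] [-1.60401690e-01  2.27371638e-01  1.76460819e+00 -1.16705150e-03
  1.15101385e+00  1.46636799e+00]
tab 32 [390.2 242.4] [ 551.6 -161.2    4. ] [5. 5.] 90
tab 98 [394.2 303.4] [ 422.5 -164.1    4. ] [22.3  4.5] 22
cream 4850 [354.7 189.9] [662.9 -88.   27. ] [140.7  98.8] 1
cream 300 [307.9 222.1] [597.3  12.4  27. ] [19.3 20.3] 17
cream 351 [334.4 224.6] [590.4 -43.   27. ] [22. 16.] 90
cream 399 [391.4 226.4] [ 583.  -161.9   27. ] [23. 17.] 90
cream 390 [364.1 227.4] [ 582.6 -104.9   27. ] [18. 23.] 0
cream 1224 [289.9 285.6] [465.7  53.1  27. ] [ 13.5 105.3] 8
cream 2841 [337.5 265.3] [505.  -46.9  27. ] [66.2 45.9] 7
cream 1173 [377.2 297. ] [ 437.5 -126.5   27. ] [ 13.1 103.8] 4
cream 463 [310.6 326.9] [380.1  12.2  27. ] [53.  21.2] 2
cream 7575 [296.4 416.9] [201.9  45.4  27. ] [ 73.3 145.8] 14
orange 60 [371.5 179.5] [ 675.7 -120.5   63. ] [9. 5.] 90
```

View pics/t5.png

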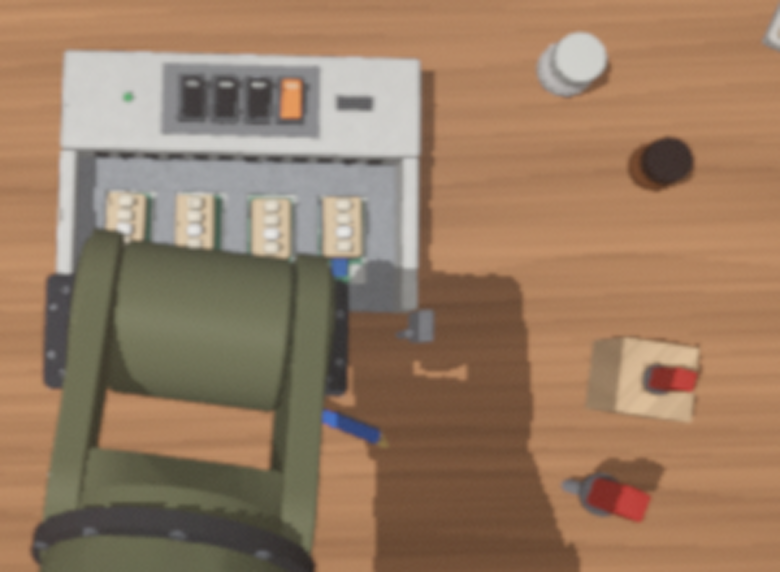

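All four models are in their pockets. Next is closing the gate, pushed from outside with closed fingers. The brown-topped stand holds the smaller stylus at (670,380) in this crop. The bigger one stands free at (615,497).

>>> carry_out --slide '[[-0.16,-0.16,0],[-0.366,-0.372,0],[-0.366,-0.372,0],[-0.366,-0.372,0],[-0.366,-0.372,-0.12],[-0.366,-0.372,-0.25],[-0.366,-0.372,-0.38],[-0.366,-0.372,-0.47],[-0.366,-0.372,-0.47],[-0.366,-0.372,-0.47]]' --dr '[[0,0,0],[0,0,0],[0,0,0],[0,0,0],[0,0,0],[0,0,0],[0,0,0],[0,0,0],[0,0,0],[0,0,0]]' --gripper '[0,0,0,0,0,0,0,0,0,0]'

```text
clock: 21.48
eef_pos: [400.9, -131.7, 123.2]
eef_rot: [-3.141, 0.001, -0.056]
wrist_force: [0.7, 0.7, 0.5]
finger_gap: 0.3
finger_force: 0.0
```

```bash
python3 -c "
from h import *
plan(480,-150,122,-.06,half=False);s=read_state();print(s['eef_pos'],s['finger_gap'])
m=camera_model('top');print(onz(m,283,259,40),onz(m,404,308,40))"
```

```text
slide [ 0.3163 -0.0732 -0.0048] dr_z -0.0007 rows>= 2 j6 1.33
[ 400.92341181 -131.6894894   123.18929702] 0.27769635385515673
[520.5  65.   40. ] [ 414.4 -178.3   40. ]
```

>>> carry_out --slide '[[0.06,-0.01,0],[0.12,-0.03,0],[0.17,-0.04,0],[0.21,-0.05,0],[0.25,-0.06,0],[0.28,-0.07,0],[0.3,-0.073,0],[0.316,-0.073,0],[0.316,-0.073,0]]' --dr '[[0,0,0],[0,0,0],[0,0,0],[0,0,0],[0,0,0],[0,0,0],[0,0,0],[0,0,0],[0,0,0]]' --gripper '[0,0,0,0,0,0,0,0,0]'

```text
clock: 22.23
eef_pos: [480.4, -150.1, 123.8]
eef_rot: [3.141, -0.001, -0.056]
wrist_force: [-0.3, 0.3, 0.2]
finger_gap: 0.7
finger_force: 0.0
```

>>> carry_out --slide '[[0.01,0,0],[0.02,0,0],[0.03,0,0],[0.04,0,0],[0.05,0,0],[0.05,0,0]]' --dr '[[0,0,0],[0,0,0],[0,0,0],[0,0,0],[0,0,0],[0,0,0]]' --gripper '[0,0,0,0,0,0]'

```text
clock: 22.73
eef_pos: [492.5, -150.1, 123.2]
eef_rot: [-3.142, -0.0, -0.056]
wrist_force: [0.2, -0.2, 0.7]
finger_gap: 0.6
finger_force: 0.0
```

```bash
python3 -c "
from h import *
save('wrist','wg.png');s=read_state();print(s['eef_pos'],s['wrist_force'])"
```

```text
[ 492.43827881 -150.02785399  123.19598605] [-0.8746197   0.20263136 -0.44734659]
```

View pics/wg.png

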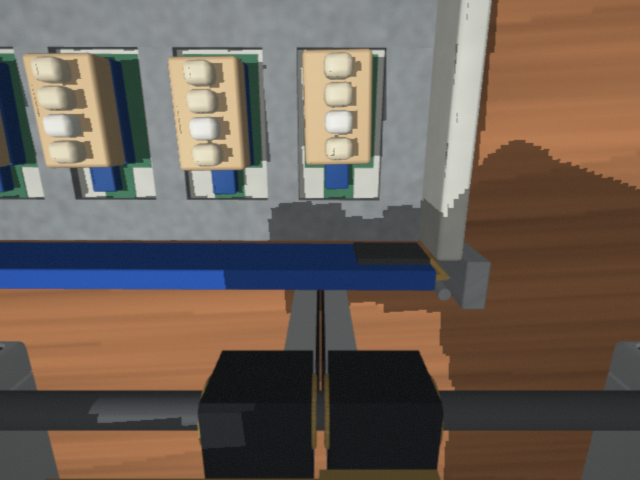

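The gate's free end at (435,265) is now touching the strike post at (470,278). I'll push on gently.

>>> carry_out --slide '[[0.006,0,0],[0.012,0,0],[0.018,0,0],[0.024,0,0],[0.028,0,0],[0.032,0,0],[0.036,0,0],[0.036,0,0]]' --dr '[[0,0,0],[0,0,0],[0,0,0],[0,0,0],[0,0,0],[0,0,0],[0,0,0],[0,0,0]]' --gripper '[0,0,0,0,0,0,0,0]'

```text
clock: 23.45
eef_pos: [496.9, -150.2, 122.9]
eef_rot: [-3.14, 0.015, -0.055]
wrist_force: [-49.0, -2.7, 35.7]
finger_gap: 0.3
finger_force: 24.9
```

>>> carry_out --slide '[[-0.03,0,0],[-0.06,0,0],[-0.1,0,0],[-0.14,0,0],[-0.14,0,0]]' --dr '[[0,0,0],[0,0,0],[0,0,0],[0,0,0],[0,0,0]]' --gripper '[0,0,0,0,0]'

```text
clock: 23.87
eef_pos: [465.2, -150.0, 123.1]
eef_rot: [-3.141, 0.0, -0.056]
wrist_force: [-1.1, 1.6, -0.7]
finger_gap: 0.4
finger_force: 0.0
```

```bash
python3 -c "
from h import *
save('wrist','wg2.png',crop=(0,0,640,400));s=read_state();print(s['eef_pos'],s['wrist_force'])"
```

```text
[ 466.11280945 -150.08942413  123.27099823] [0.29359673 0.31449519 0.23288885]
```

View pics/wg2.png

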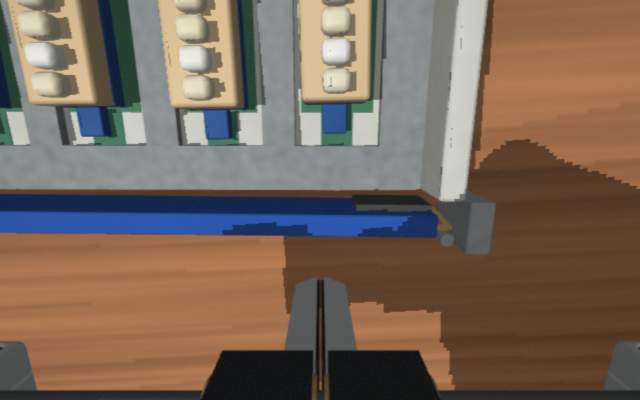

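The gate stayed closed against the strike after I backed off. The brass tongue is at (443,222) and the post's pin at (446,240). I'll measure the gate's angle numerically.

```bash
cat > gate.py <<'E'
from h import *
import sys
im=save('wrist',sys.argv[1]); m=camera_model('wrist'); H=hsv(im); h,s,v=[H[...,i].astype(int) for i in range(3)]
b=((h>100)&(h<130)&(s>100))
ins=[];out=[]
for u in range(5,345,5):
    r=np.where(b[150:330,u])[0]+150
    if len(r)>10:
        # largest run = gate
        k=np.split(r,np.where(np.diff(r)>2)[0]+1); k=max(k,key=len); ins.append(onz(m,u,k[0],47)[:2]); out.append(onz(m,u,k[-1],5)[:2])
for n,p in(('in47',ins),('out5',out)):
    p=np.array(p); c=np.polyfit(p[:,1],p[:,0],1); r=p[:,0]-np.polyval(c,p[:,1]); ok=abs(r)<1.5; c=np.polyfit(p[ok,1],p[ok,0],1)
    print(n,'slope dx/dy',c[0].round(4),'x at y=-79',np.polyval(c,-79).round(1),ok.sum())
E
python3 gate.py g1.png
python3 - <<'E'
from h import *
m=camera_model('wrist')
# bay floor front edge z=12
a=onz(m,10,189,12);b=onz(m,400,189,12);print(a,b,(a-b)[0]/(a-b)[1])
E
```

```text
in47 slope dx/dy 0.0673 x at y=-79 525.4 68
out5 slope dx/dy 0.0674 x at y=-79 496.3 68
[528.3   7.4  12. ] [ 516.9 -194.5   12. ] 0.0564635958395244
```

The gate stands about 0.01 rad from the bay's axis, so it is latched. Next I'll look at the stylus from above.

>>> carry_out --slide '[[-0.05,0,0.15],[-0.05,0,0.3],[-0.05,0,0.45],[-0.05,-0.1,0.55],[-0.045,-0.27,0.62],[-0.045,-0.43,0.62],[-0.045,-0.59,0.62],[-0.045,-0.75,0.62],[-0.045,-0.944,0.62],[-0.045,-0.944,0.62]]' --dr '[[0,0,0],[0,0,0],[0,0,0],[0,0,0],[0,0,0],[0,0,0],[0,0,0],[0,0,0],[0,0,0],[0,0,0]]' --gripper '[50,50,50,50,50,50,50,50,50,50]'

```text
clock: 24.8
eef_pos: [454.5, -391.2, 277.6]
eef_rot: [3.141, -0.0, -0.059]
wrist_force: [-0.4, 1.0, -0.2]
finger_gap: 47.0
finger_force: 0.0
```

```bash
python3 - <<'E'
from h import *
im=save('wrist','ws.png');s=read_state();print(s['eef_pos'],s['eef_rot'])
m=camera_model('wrist');H=hsv(im);h,ss,v=[H[...,i].astype(int) for i in range(3)]
for a,c,i,l in blobs(((h<6)|(h>174))&(ss>150),50):
    print('red',a,c,onz(m,*c,95),onz(m,*c,117))
print(proj(m,[454,-386,117]))
save('side','side2.png',crop=(260,200,480,400),scale=3)
E
```

```text
[ 454.66402245 -389.68612541  277.3362943 ] [ 3.14151340e+00  2.50356668e-04 -5.91589038e-02]
red 449 [631. 165.] [ 499.7 -609.2   95. ] [ 502.9 -591.4  117. ]
red 794 [317.4 245.6] [ 453.9 -387.7   95. ] [ 460.9 -388.3  117. ]
red 454 [265.1 363.2] [ 355.8 -338.9   95. ] [ 371.  -343.5  117. ]
[314.7 255.4]
```

View pics/ws.png

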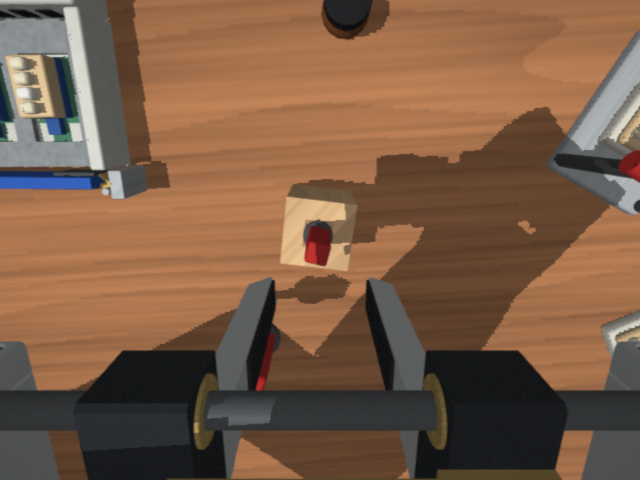

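View pics/side2.png

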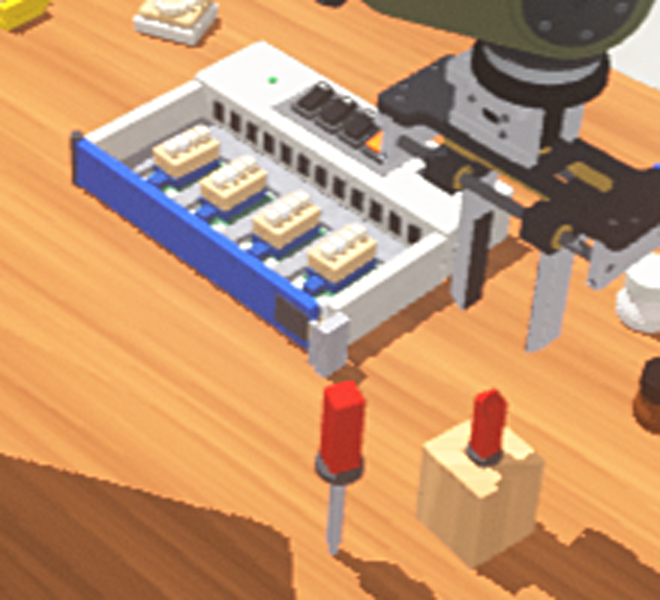

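The small stylus is in the stand at (317,245) in the wrist view. The bigger one stands free at (268,360). The side view shows the gate shut and all four models flat with their tabs to the gate. I'll enlarge the handle to get its yaw.

```bash
python3 - <<'E'
from h import *
im=cv2.imread('pics/raw_ws.png')[185:280,270:370]
cv2.imwrite('pics/wsz.png',cv2.resize(im,None,fx=6,fy=6,interpolation=cv2.INTER_CUBIC))
E
```

```text
(no output)
```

View pics/wsz.png

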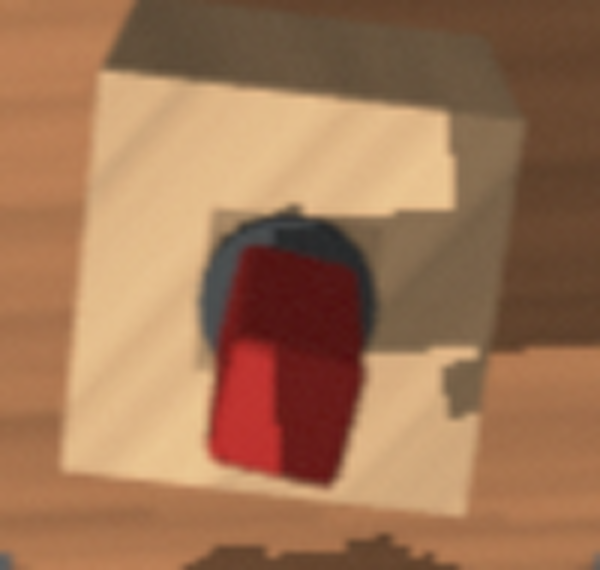

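The handle's top face has corners near (228,340), (365,365), (330,487) and (210,460) in this crop. The shoulder is centred at (288,300).

```bash
python3 - <<'E'
from h import *
m=camera_model('wrist')
q=lambda u,v,z:onz(m,270+u/6,185+v/6,z)
C=np.array([q(*p,117) for p in((228,340),(365,365),(330,487),(210,460))]);print(C,C.mean(0))
for i in range(4): d=C[(i+1)%4]-C[i]; print(np.degrees(np.arctan2(d[1],d[0])).round(1),np.hypot(*d[:2]).round(1))
print('shoulder',q(288,300,71))
S=np.array([q(*p,68) for p in((102,70),(523,120),(466,515),(62,470))]);print('stand',S,S.mean(0))
d=S[1]-S[0];print(np.degrees(np.arctan2(d[1],d[0])));d=S[2]-S[1];print(np.degrees(np.arctan2(d[1],d[0])))
E
```

```text
[[ 464.4 -379.8  117. ]
 [ 460.5 -395.1  117. ]
 [ 446.  -390.3  117. ]
 [ 450.1 -376.7  117. ]] [ 455.25  -385.475  117.   ]
-104.3 15.8
161.7 15.3
73.2 14.2
-12.2 14.6
shoulder [ 455.4 -385.8   71. ]
stand [[ 487.2 -363.3   68. ]
 [ 477.4 -418.1   68. ]
 [ 422.1 -408.5   68. ]
 [ 432.  -353.2   68. ]] [ 454.675 -385.775   68.   ]
-100.13914576889897
170.151683945333
```

```bash
python3 -c "
from h import *
plan(455,-385.7,177,-.262,half=False)"
```

```text
slide [ 1.000e-04  7.100e-03 -4.016e-01] dr_z -0.0325 rows>= 3 j6 1.13
```

>>> carry_out --slide '[[0,0.007,0],[0,0.007,0],[0,0.007,-0.1],[0,0.007,-0.2],[0,0.007,-0.3],[0,0.007,-0.37],[0,0.007,-0.402],[0,0.007,-0.402],[0,0.007,-0.402]]' --dr '[[0,0,-0.0325],[0,0,-0.0325],[0,0,-0.0325],[0,0,-0.0325],[0,0,-0.0325],[0,0,-0.0325],[0,0,-0.0325],[0,0,-0.0325],[0,0,-0.0325]]' --gripper '[50,50,50,50,50,50,50,50,50]'

```text
clock: 25.65
eef_pos: [455.6, -383.8, 178.5]
eef_rot: [3.141, -0.001, -0.259]
wrist_force: [-0.3, 0.3, 1.2]
finger_gap: 47.2
finger_force: 0.0
```

>>> carry_out --slide '[[0,0,0],[0,0,0],[0,0,0],[0,0,0],[0,0,0],[0,0,0],[0,0,0],[0,0,0]]' --dr '[[0,0,0],[0,0,0],[0,0,0],[0,0,0],[0,0,0],[0,0,0],[0,0,0],[0,0,0]]' --gripper '[5,5,5,5,5,5,5,5]' --newtons 30

```text
clock: 26.32
eef_pos: [454.9, -385.2, 178.1]
eef_rot: [3.14, -0.001, -0.26]
wrist_force: [-1.6, -5.0, 0.3]
finger_gap: 15.8
finger_force: 30.0
```

>>> carry_out --slide '[[0,0,0.08],[0,0,0.2],[0,0,0.34],[0,0,0.44],[0.1,0.1,0.44],[0.2,0.22,0.44],[0.3,0.34,0.44],[0.4,0.46,0.44],[0.5,0.56,0.44],[0.5,0.56,0.44]]' --dr '[[0,0,0],[0,0,0],[0,0,0],[0,0,0],[0,0,0],[0,0,0],[0,0,0],[0,0,0],[0,0,0],[0,0,0]]' --gripper '[5,5,5,5,5,5,5,5,5,5]'

```text
clock: 27.15
eef_pos: [583.1, -239.8, 287.4]
eef_rot: [-3.141, -0.0, -0.255]
wrist_force: [0.1, 0.2, -1.0]
finger_gap: 15.7
finger_force: 30.0
```

```bash
python3 - <<'E'
from h import *
s=read_state();print(s['finger_gap'],s['finger_force'],s['eef_pos'])
plan(660,-122,270,-.26,half=False)
m=camera_model('wrist');im=save('wrist','wr.png');H=hsv(im);h,ss,v=[H[...,i].astype(int) for i in range(3)]
for a,c,i,l in blobs((h>6)&(h<18)&(ss>140)&(v>190),50): print(a,c,onz(m,*c,63))
print(proj(m,[676,-120,63]))
E
```

```text
15.680475635904163 29.991467893123627 [ 583.07443791 -239.79514844  287.42878751]
slide [ 0.3077  0.4712 -0.0697] dr_z -0.0007 rows>= 4 j6 1.65
555 [146.5 151.3] [ 680.8 -122.    63. ]
[146.4 157.9]
```

```bash
cat > orange.py <<'E'
from h import *
def meas(im,m):
    H=hsv(im);h,s,v=[H[...,i].astype(int) for i in range(3)]
    for a,c,i,l in blobs((h>5)&(h<20)&(s>135)&(v>110),100):
        ys,xs=np.where(l==i); r=cv2.boxPoints(cv2.minAreaRect(np.c_[xs,ys].astype(np.float32)))
        C=np.array([onz(m,*p,63) for p in r]); 
        if a<3000: print(a,c,onz(m,*c,63),'corners',C[:,:2].tolist(),[np.linalg.norm(C[k]-C[k-1]).round(1) for k in range(2)])
if __name__=='__main__':
    import sys
    m=camera_model('wrist'); meas(save('wrist',sys.argv[1]),m)
    print(read_state()['eef_pos'])
E
python3 orange.py wr2.png
```

```text
664 [143.1 149.3] [ 681.3 -122.4   63. ] corners [[696.3, -114.3], [697.9, -129.0], [666.5, -130.1], [664.7, -115.1]] [np.float64(31.6), np.float64(14.8)]
612 [  8.  322.6] [568.7  56.   63. ] corners [[597.0, 68.1], [600.8, 46.7], [544.4, 50.1], [539.9, 72.5]] [np.float64(57.3), np.float64(21.7)]
1660 [320.  366.2] [ 451.6 -207.7   63. ] corners [[481.8, -195.5], [471.9, -233.2], [421.7, -220.9], [432.0, -181.6]] [np.float64(51.7), np.float64(39.0)]
1318 [571.1 455.1] [ 283.  -430.9   63. ] corners [[257.0, -405.1], [324.8, -419.7], [308.9, -452.7], [239.8, -439.7]] [np.float64(38.6), np.float64(69.4)]
[ 580.52779912 -243.41922539  287.33351222]
```

```bash
python3 -c "
from h import *
plan(691,-122.8,255,-.26,half=False)"
```

```text
slide [ 0.4419  0.4825 -0.1293] dr_z -0.0003 rows>= 5 j6 1.65
```

>>> carry_out --slide '[[0.1,0.1,0],[0.2,0.2,0],[0.3,0.32,-0.04],[0.4,0.44,-0.08],[0.442,0.482,-0.129],[0.442,0.482,-0.129],[0.442,0.482,-0.129],[0.442,0.482,-0.129]]' --dr '[[0,0,0],[0,0,0],[0,0,0],[0,0,0],[0,0,0],[0,0,0],[0,0,0],[0,0,0]]' --gripper '[5,5,5,5,5,5,5,5]'

```text
clock: 27.92
eef_pos: [690.0, -125.6, 256.0]
eef_rot: [3.141, -0.0, -0.262]
wrist_force: [0.3, 1.0, -0.1]
finger_gap: 16.0
finger_force: 30.0
```

```bash
python3 - <<'E'
from h import *
from orange import meas
plan(691,-122.8,238,-.26,half=False)
m=camera_model('wrist');im=save('wrist','wp.png');meas(im,m)
H=hsv(im);h,ss,v=[H[...,i].astype(int) for i in range(3)]
p=proj(m,[691,-122.8,66]);print('press px',p,'tip px',proj(m,read_state()['eef_pos']+[0,0,-170]))
E
```

```text
slide [ 0.0041  0.011  -0.0722] dr_z 0.0003 rows>= 1 j6 1.65
976 [463.2 267.1] [ 639.8 -228.3   63. ] corners [[694.3, -226.7], [692.7, -237.5], [582.5, -232.4], [584.2, -220.5]] [np.float64(110.3), np.float64(10.9)]
123 [520.9 206. ] [ 677.  -277.5   63. ] corners [[682.4, -272.2], [679.5, -283.0], [671.8, -282.2], [674.7, -271.3]] [np.float64(7.8), np.float64(11.2)]
115 [556.  205.8] [ 670.4 -302.8   63. ] corners [[673.1, -290.9], [673.1, -310.4], [666.8, -311.3], [666.8, -291.8]] [np.float64(6.4), np.float64(19.5)]
377 [318.  245.4] [ 686.5 -123.    63. ] corners [[697.4, -116.1], [696.9, -130.4], [668.5, -129.1], [669.0, -114.4]] [np.float64(28.5), np.float64(14.3)]
2803 [320.1 454.9] [489.9 -72.   63. ] corners [[471.3, -35.6], [523.7, -51.1], [508.7, -106.9], [455.6, -94.0]] [np.float64(60.5), np.float64(54.6)]
press px [316.2 241.2] tip px [320.2 250.1]
```

>>> carry_out --slide '[[0.004,0.009,0],[0.004,0.009,-0.02],[0.004,0.009,-0.04],[0.004,0.009,-0.06],[0.004,0.009,-0.072],[0.004,0.009,-0.078],[0.004,0.009,-0.084],[0.004,0.009,-0.084]]' --dr '[[0,0,0],[0,0,0],[0,0,0],[0,0,0],[0,0,0],[0,0,0],[0,0,0],[0,0,0]]' --gripper '[5,5,5,5,5,5,5,5]'

```text
clock: 28.63
eef_pos: [691.6, -121.6, 234.4]
eef_rot: [-3.142, -0.0, -0.26]
wrist_force: [-0.6, -0.2, 0.0]
finger_gap: 15.9
finger_force: 30.0
```

>>> carry_out --slide '[[0,0,-0.005],[0,0,-0.01],[0,0,-0.015],[0,0,-0.02],[0,0,-0.02]]' --dr '[[0,0,0],[0,0,0],[0,0,0],[0,0,0],[0,0,0]]' --gripper '[5,5,5,5,5]'

```text
clock: 29.05
eef_pos: [692.0, -121.6, 230.7]
eef_rot: [-3.141, -0.003, -0.26]
wrist_force: [1.8, 0.4, 9.6]
finger_gap: 16.2
finger_force: 30.0
```

>>> carry_out --slide '[[0,0,-0.003],[0,0,-0.004],[0,0,-0.004]]' --dr '[[0,0,0],[0,0,0],[0,0,0]]' --gripper '[5,5,5]'

```text
clock: 29.3
eef_pos: [692.0, -121.6, 230.5]
eef_rot: [-3.141, -0.003, -0.26]
wrist_force: [0.2, -0.1, 13.1]
finger_gap: 15.7
finger_force: 30.0
```

>>> carry_out --slide '[[0,0,0.04],[0,0,0.12],[0,0,0.24],[-0.1,-0.1,0.24],[-0.25,-0.23,0.24],[-0.4,-0.33,0.24],[-0.45,-0.45,0.24],[-0.45,-0.5,0.24],[-0.45,-0.5,0.24]]' --dr '[[0,0,0],[0,0,0],[0,0,0],[0,0,0],[0,0,0],[0,0,0],[0,0,0],[0,0,0],[0,0,0]]' --gripper '[5,5,5,5,5,5,5,5,5]'

```text
clock: 30.05
eef_pos: [577.8, -249.4, 288.6]
eef_rot: [3.141, 0.0, -0.264]
wrist_force: [1.0, 0.5, -0.2]
finger_gap: 16.0
finger_force: 30.0
```

```bash
python3 orange.py wq.png; python3 - <<'E'
from h import *
im0=cv2.imread('pics/raw_wr2.png');im1=cv2.imread('pics/raw_wq.png')
s=read_state();print(s['finger_gap'],s['finger_force'])
plan(454.9,-385.5,278,-.26,half=False)
E
```

```text
661 [132.4 148.3] [ 681.4 -122.3   63. ] corners [[697.3, -117.7], [696.4, -132.2], [666.5, -126.8], [667.3, -111.9]] [np.float64(30.6), np.float64(14.5)]
328 [  5.7 327.2] [563.   54.1  63. ] corners [[585.6, 47.5], [581.6, 32.7], [549.2, 50.0], [553.3, 65.2]] [np.float64(36.8), np.float64(15.3)]
1683 [320.1 366.5] [ 446.8 -214.1   63. ] corners [[477.6, -202.0], [467.3, -239.9], [416.9, -227.1], [427.6, -187.7]] [np.float64(52.0), np.float64(39.3)]
1503 [569.2 455.6] [ 275.8 -435.1   63. ] corners [[251.3, -405.9], [321.5, -427.7], [301.3, -459.8], [229.3, -439.6]] [np.float64(40.2), np.float64(73.5)]
[ 578.67936531 -247.61270746  288.35176245]
16.209055805439256 29.994941353797913
slide [-0.4951 -0.5515 -0.0414] dr_z 0.0004 rows>= 5 j6 1.13
```

>>> carry_out --slide '[[-0.1,-0.12,0],[-0.2,-0.24,0],[-0.3,-0.36,0],[-0.4,-0.48,-0.02],[-0.494,-0.552,-0.04],[-0.494,-0.552,-0.04],[-0.494,-0.552,-0.04],[-0.494,-0.552,-0.04]]' --dr '[[0,0,0],[0,0,0],[0,0,0],[0,0,0],[0,0,0],[0,0,0],[0,0,0],[0,0,0]]' --gripper '[5,5,5,5,5,5,5,5]'

```text
clock: 30.77
eef_pos: [456.7, -383.6, 278.3]
eef_rot: [-3.141, 0.0, -0.259]
wrist_force: [0.1, -0.3, -1.7]
finger_gap: 16.0
finger_force: 30.0
```

```bash
python3 - <<'E'
from h import *
from orange import meas
plan(454.9,-385.5,180,-.26,half=False)
m=camera_model('wrist');im=save('wrist','wt.png');H=hsv(im);h,s,v=[H[...,i].astype(int) for i in range(3)]
for a,c,i,l in blobs(((h<6)|(h>174))&(s>150),50): print('red',a,c)
print('exp handle top',proj(m,read_state()['eef_pos']+[0,0,-61]))
# orange brightness, top view before/after
for f,im in(('before',cv2.imread('pics/raw_t5.png')),('after',camera('top')[...,::-1])):
    print(f); print(im[170:190,371].tolist())
E
```

```text
slide [-0.0072 -0.0077 -0.3934] dr_z -0.0002 rows>= 3 j6 1.13
red 426 [631.4 100.7]
red 2635 [318.5 314.3]
exp handle top [320.  329.3]
before
[[96, 124, 173], [109, 153, 214], [139, 176, 221], [141, 177, 221], [113, 161, 224], [96, 154, 227], [95, 153, 228], [95, 153, 228], [94, 153, 227], [93, 152, 227], [93, 152, 227], [94, 152, 227], [94, 153, 227], [94, 154, 227], [91, 145, 217], [81, 110, 163], [88, 91, 105], [98, 97, 99], [129, 128, 128], [140, 138, 139]]
after
[[93, 113, 154], [121, 147, 196], [158, 173, 203], [126, 155, 209], [88, 139, 212], [80, 135, 212], [81, 136, 212], [81, 136, 212], [81, 136, 212], [81, 136, 212], [81, 136, 212], [81, 136, 212], [79, 134, 209], [74, 123, 196], [63, 100, 163], [69, 83, 116], [84, 85, 91], [93, 92, 93], [123, 121, 122], [133, 131, 131]]
```

The oblique views show the orange rocker's near end has risen and its far end dropped by the expected amounts, so it is on. Now I'll put the stylus back.

>>> carry_out --slide '[[-0.007,-0.007,0],[-0.007,-0.007,0],[-0.007,-0.007,-0.08],[-0.007,-0.007,-0.16],[-0.007,-0.007,-0.24],[-0.007,-0.007,-0.31],[-0.007,-0.007,-0.36],[-0.007,-0.007,-0.385],[-0.007,-0.007,-0.393],[-0.007,-0.007,-0.395]]' --dr '[[0,0,0],[0,0,0],[0,0,0],[0,0,0],[0,0,0],[0,0,0],[0,0,0],[0,0,0],[0,0,0],[0,0,0]]' --gripper '[5,5,5,5,5,5,5,5,5,5]'

```text
clock: 31.7
eef_pos: [454.0, -386.4, 179.9]
eef_rot: [3.141, -0.0, -0.26]
wrist_force: [0.1, 0.6, -0.5]
finger_gap: 15.6
finger_force: 30.0
```

>>> carry_out --slide '[[0,0,-0.002],[0,0,-0.004],[0,0,-0.006],[0,0,-0.006]]' --dr '[[0,0,0],[0,0,0],[0,0,0],[0,0,0]]' --gripper '[5,5,5,5]'

```text
clock: 32.03
eef_pos: [453.9, -386.4, 178.5]
eef_rot: [3.141, -0.001, -0.26]
wrist_force: [0.1, 0.3, -0.5]
finger_gap: 15.6
finger_force: 30.0
```

>>> carry_out --slide '[[0,0,-0.002],[0,0,-0.002],[0,0,-0.002],[0,0,-0.002],[0,0,-0.002],[0,0,0.05],[0,0,0.2],[0,0,0.36],[0,0,0.42],[0,0,0.42]]' --dr '[[0,0,0],[0,0,0],[0,0,0],[0,0,0],[0,0,0],[0,0,0],[0,0,0],[0,0,0],[0,0,0],[0,0,0]]' --gripper '[45,45,45,45,45,45,45,45,45,45]'

```text
clock: 32.87
eef_pos: [454.4, -386.9, 287.7]
eef_rot: [3.138, -0.006, -0.26]
wrist_force: [0.4, -0.6, -0.1]
finger_gap: 42.1
finger_force: 0.0
```

```bash
python3 - <<'E'
from h import *
from seg import top
m=camera_model('wrist');im=save('wrist','we.png');H=hsv(im);h,s,v=[H[...,i].astype(int) for i in range(3)]
for a,c,i,l in blobs(((h<6)|(h>174))&(s>150),50): print('red',a,c,onz(m,*c,95))
print(read_state()['eef_pos'])
im=save('top','tend.png');m=camera_model('top')
for k,L in top(im,m).items():
  for e in L:
    if 270<e[1][0]<500 and e[0]<900: print(k,*e[:3])
a=cv2.imread('pics/raw_top0.png');
# gate region blue line
H=hsv(im);b=(H[...,0]>100)&(H[...,0]<130)&(H[...,1]>90)
p=[]
for u in range(290,405,4):
    r=np.where(b[250:280,u])[0]+250
    if len(r): p.append(onz(m,u,r[0],47))
p=np.array(p);print('gate slope',np.polyfit(p[:,1],p[:,0],1),len(p))
E
```

```text
red 823 [620.4 102.1] [ 498.3 -615.    95. ]
red 715 [318.9 243.2] [ 453.5 -386.4   95. ]
red 1585 [284.6 362.8] [ 358.8 -331.1   95. ]
[ 454.01903925 -386.51345684  284.79314484]
tab 498 [448.1 113.4] [ 831.1 -299.2    4. ]
tab 28 [307.9 240.5] [560.8  14.4   4. ]
tab 29 [334.9 241.6] [556.7 -43.4   4. ]
tab 30 [363.  242.9] [ 552.2 -103.2    4. ]
tab 31 [390.3 242.3] [ 551.8 -161.4    4. ]
tab 603 [348.6 261.2] [514.  -71.2   4. ]
cream 487 [479.8 163.8] [ 710.4 -353.1   27. ]
cream 394 [307.5 225. ] [591.2  13.4  27. ]
cream 390 [334.3 225.8] [587.9 -42.7  27. ]
cream 401 [391.4 226.4] [ 583.  -161.9   27. ]
cream 397 [364.1 227.5] [ 582.4 -104.9   27. ]
orange 58 [371.6 178.3] [ 678.2 -120.8   63. ]
red 241 [498.  331.7] [ 368.8 -343.7   95. ]
gate slope [6.71329441e-02 5.20510740e+02] 29
```

```bash
python3 -c "
from cell import *
print(sign_off())"
```

```text
the job is handed in; nothing more can be done
None
```

I handed the job in at about 33 s of the 192 s allowed. All four models are in the bay with tabs to the gate, the gate is latched, the orange rocker was pressed on with the stylus, and the stylus is back in its stand. The hand-in returned no verdict; by my own camera and force measurements each step was met.

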